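# Stack the medicine trays and close the carrier with its retaining spring

## Robot

A 6-joint arm with a two-finger parallel gripper is mounted at the origin on the work surface. World frame = base frame: x ahead of the robot, y to its left, z up, the work surface at z = 0. Lengths are in m, angles in rad, forces in N, time in s.
With the tool pointing down it reaches from about 0.375 to 0.9 m from the base axis. Payload 3.1 kg.
Tool frame: the origin (TCP) lies midway between the tips of the shut fingers; the grasp point (between the pads) lies 19 mm behind it; z points along the fingers, y is the line along which they close (so a half turn about z gives the same grasp; the last joint's range is limited). The gripper opens to 85 mm and grips with 20 to 120 N. Pads are 22 mm wide; open, the fingers measure 114 mm over their backs; the gripper's body (76 mm by 85 mm) begins 54 mm behind the grasp point. The pads swing forward as they close: fully open they stand 13 mm farther back than shut.
Start: joints at [1.018, 0.527, 1.433, -0, 1.181, -0.178], TCP at [0.228, 0.582, 0.231] pointing down, gripper open.
Joint ranges: [-3.08, 3.08], [-0.75, 2.2], [0.22, 2.44], [-1.43, 4.57], [0, 2.65], [-2.85, 2.85]. Speed limits (rad/s): [2.79, 2.79, 3.14, 3.14, 3.14, 3.14].

## Interface

Orientations are given as a unit quaternion [x, y, z, w].
In Python, from station import manip gives the robot as it stands. The module is installed in compiled form; this text tells all that it offers.
- The arm moves only by the tool apply_moves, never from a script. Its arguments are lists of equal length, an entry for each row: "claw": the gripper's target within -1 to 1 (fully open at 1, half-way at 0, shut at -1); "travel": the shift along the tool's x, y, z scaled (see below), a list of three; "turn": the turn, a rotation vector about the tool's x, y, z scaled (see below), a list of three. In form: {"claw": [claw, ...], "travel": [[dx, dy, dz], ...], "turn": [[rx, ry, rz], ...]}. A call has 1 to 5 rows; each row is the pose to reach, as a shift and turn from the pose commanded when the call began, along the tool's axes at that moment, turning the shorter way round; what a row does not reach only later rows make up. The controller multiplies each number of a shift by 800 mm and each number of a turn by 180 degrees. A row lasts 1/12 s, in which the tool goes at most 41.7 mm and 7.16 degrees, less where a joint would pass 70% of its speed; a pose out of reach is approached as far as the arm can. A call with a number of a shift or a turn outside -1 to 1 is refused whole. A call with a gripper value outside its range is refused whole. The fingers move at their own pace and stop on an object; "newtons" is the grip in N (left out, the last holds). Time passes only in rows, so rows that repeat a pose let the fingers close. It gives the time, the measured TCP pose, the force, the opening and the grip force at its end, in the units of the state.
- manip.sense(): the state, without advancing time (a new reading comes with each control period).
- manip.snapshot(name): name is "side" or "top"; returns a dict with "pixels" (480x640x3 uint8, red, green, blue), "depth" (480x640 float32, m along the optical axis (not along the pixel's ray), 0 where there is no reading), "intrinsics" (3x3 intrinsics, pixels), "R" (3x3) and "t" (3): a world point X has camera coordinates R X + t. Camera axes: x right, y down, z forward; pixel columns grow to the right and rows downward; lengths in m; the calibration is good to about 2 mm. A picture is of the moment at which its call begins.
- manip.sign_off(): hands the job in; it is judged then, once.
The state is a dict: "t": time; "q": joint angles; "qd": joint speeds; "tau": joint torques, N m; "tcp_pos": TCP position; "tool_rot": TCP orientation; "force": force on the tool from outside, world axes, zero at the start; "ft_torque": the same for the moment, N m; "finger_gap": opening from 0.0 (shut) to 1.0 (fully open); "gripper_force": force on a finger pad.
Only numpy, scipy, OpenCV 4.12 (cv2) and the standard library are available. Lean on these libraries where they do the work, as an engineer would, in place of code of your own. Each camera call takes 0.05 s, during which the arm holds its last target. There are 200 camera calls.

## Task

Stack all the loose medicine trays on the tray bolted to the delivery carrier, each turned half a turn (lip end the other way) to the tray it stands on, so that it rests level on the rim lugs and does not nest into it, and stand the squat amber jar upright in the top tray. Then, with the spring puller and without touching the spring with the gripper, stretch the carrier's retaining spring so that its open hook catches the anchor post and the post holds it stretched, and hang the puller upright in its fork again. Leave the other bottles, jars and cartons where they stand.

Things in the scene. Friction and masses are not known exactly. Their poses are not given: they have to be found in the camera images.
- tray1_mid (a point): loose grey stack-nest tray, upright, may be absent: 150 (x) x 60 (y) x 46 mm. Point: centre, 38 mm above its underside, in the flat-sided rim band (z 30 to 46 mm, to be pinched across the 60 mm); below it tapers to 133 x 47 at the base. Flat grip lip 34 wide juts 15 mm at the rim of its +x end. Lugs inside the rim, tops 8 mm below it, at x +58 and -40 mm; base notched at the same places
- tray2_mid (a point): loose grey stack-nest tray, upright, may be absent: 150 (x) x 60 (y) x 46 mm. Point: centre, 38 mm above its underside, in the flat-sided rim band (z 30 to 46 mm, to be pinched across the 60 mm); below it tapers to 133 x 47 at the base. Flat grip lip 34 wide juts 15 mm at the rim of its +x end. Lugs inside the rim, tops 8 mm below it, at x +58 and -40 mm; base notched at the same places
- tray3_mid (a point): loose grey stack-nest tray, upright, may be absent: 150 (x) x 60 (y) x 46 mm. Point: centre, 38 mm above its underside, in the flat-sided rim band (z 30 to 46 mm, to be pinched across the 60 mm); below it tapers to 133 x 47 at the base. Flat grip lip 34 wide juts 15 mm at the rim of its +x end. Lugs inside the rim, tops 8 mm below it, at x +58 and -40 mm; base notched at the same places
- tray4_mid (a point): loose grey stack-nest tray, upright, may be absent: 150 (x) x 60 (y) x 46 mm. Point: centre, 38 mm above its underside, in the flat-sided rim band (z 30 to 46 mm, to be pinched across the 60 mm); below it tapers to 133 x 47 at the base. Flat grip lip 34 wide juts 15 mm at the rim of its +x end. Lugs inside the rim, tops 8 mm below it, at x +58 and -40 mm; base notched at the same places
- jar_mid (a point): squat amber glass jar with a steel lid, upright: 42 mm across (lid 39 mm), 60 mm high, 0.13 kg, bottom-heavy; the point lies on its axis, half-way up. It goes into the top tray, near its middle, where it stands on the flat packs, 11.5 mm above the tray's underside (so its centre comes 41.5 mm above that underside); the tray is 53 mm wide inside, more along its length
- stack_base (a point): centre of the bottom tray, bolted to the carrier board (240 x 290 x 12 mm) but shaped like the loose ones; point 38 mm above that tray's underside, 50 mm above the table. Axes are the carrier's: the tray's long axis lies along y, lip at +y; the spring runs along the -x side. A stacked tray stands 38 mm above the one below (nested: about 25), play 3 mm to each side, 5 at each end
- post_point (a point): axis of the anchor post, an upright steel pin 10 mm thick on the carrier, reaching 12 to 78 mm above the table; the point is at the spring hook's height, 62 mm above the table, 195 mm from spring_pivot towards +y. Axes are the carrier's
- spring_pivot (a point): upright axis on which the spring's fixed end turns, point at the spring's height (62 mm above the table); axes are the carrier's. The spring only turns level about it (joint swing) and lengthens (joint stretch). To hook it: draw the hook past the post on the side away from the trays (swing about 0.18), over-stretch it to about 0.077 or more, swing in to 0, let it back onto the post
- swing (a joint): turn of the spring about its pivot, rad: 0 when it points at the post, positive towards the carrier's -x side, away from the trays; range -0.15 to 0.6; stays where left when slack
- stretch (a joint): lengthening of the spring, m: 0 when slack, at most 0.105; pulls back with 3 N at 0, plus 60 N per m (6.3 N at 0.055); reads about 0.055 when caught on the post
- spring_eye (a point): centre of the closed, level wire eye at the spring's free end, which takes the puller's tip from above: opening 24 mm along the spring (x) by 22 mm across (y), wire 6 mm thick. x points along the spring away from the pivot; y away from the trays. 163 mm + stretch from the pivot
- hook_bend (a point): where the post's axis lies once hooked: inside the J-shaped open hook between coil and eye, 23 mm nearer the pivot than spring_eye, same axes. Shank on the +y side, bend on the +x side; the tip, on the -y side (trays' side), ends 12 mm nearer the pivot than this point, and there the hook is open to -y. It reaches 14 mm to either side of the spring's line; wire 6 mm
- puller_grip (a point): spring puller, upright: centre of its square handle, 24 x 24 mm (sides along x, y), reaching 32 mm below and 24 mm above this point. Below it a collar 36 mm across, underside 38 mm below the point, then a plain shaft 8 mm thick with a 10 mm ball end, its lowest point 98 mm below the point. 0.14 kg
- fork (a point): puller's rack, fixed: two level prongs along x, each 18 mm wide, 18 mm apart, top 85 mm above the table, with 4 mm upturned ends at -x. Point: midway between the prongs at their top, on the hanging puller's axis; its collar rests on the prongs. The puller lifts out and goes in from above. A post no higher than the prongs stands 28 mm off at +x
- syrup1: amber syrup bottle 48 mm across, 115 mm high. Bystander, to be left alone; the origin is at the centre of its underside
- syrup2: amber syrup bottle 48 mm across, 115 mm high. Bystander, to be left alone; the origin is at the centre of its underside
- jar1: white jar 38 mm across, 52 mm high. Bystander, to be left alone; the origin is at the centre of its underside
- jar2: white jar 38 mm across, 52 mm high. Bystander, to be left alone; the origin is at the centre of its underside
- jar3: white jar 42 mm across, 58 mm high. Bystander, to be left alone; the origin is at the centre of its underside
- carton1: white carton 50 x 75 x 35 mm. Bystander, to be left alone; the origin is at the centre of its underside
There are look-alikes about, which are no part of the job. Leave any purple look-alike of the part that bears puller_grip alone.

How it is judged:
By the outcome, as a careful person would: the job done as asked, in the order asked, and still so for the second after the job is handed in, with the robot touching nothing.
Of tray1, tray2, tray3, tray4 only 3 to 4 are there at a start; the rules pass over those that are not, and their reading is None.
At some moment in a run one of refill_jar may be knocked a few centimetres aside while the robot is not near it.
It also fails if it takes over 210 s, if anything falls off the work surface, if the arm or the gripper's body presses on something with over 40 N, if the wrist force passes 120 N, or if a joint passes its speed limit or range.

## Working session

There is one attempt and no reset: what is moved stays moved. The work goes in short steps, Python scripts to look and compute and a tool call to move; the robot and the scene stay as the last step left them, time stands still between calls to the robot, and variables do not carry over. Pictures are saved under pics/ and viewed, at most 14 in all, crops included, and the job is handed in when it is done.

Besides the shell and the picture viewer there is one more tool, called after "Request:" in YAML: its name, and indented under it one key for each argument. apply_moves: Moves the arm, as the interface text tells. Shifts and turns lie within -1 to 1; 1 stands for 800 mm of shift or 180 degrees of turn. Its arguments: {"type":"object","properties":{"claw":{"type":"array","items":{"type":"number"}},"travel":{"type":"array","items":{"type":"array","items":{"type":"number"}}},"turn":{"type":"array","items":{"type":"array","items":{"type":"number"}}},"newtons":{"type":"number"}},"required":["claw","travel","turn"]}

```bash
mkdir -p pics; cat > h.py <<'E'
import numpy as np, cv2, pickle
from station import manip
def snap(name,fn):
    d=manip.snapshot(name); cv2.imwrite(f'pics/{fn}.png',d['pixels'][...,::-1]); pickle.dump(d,open(f'pics/{fn}.pkl','wb')); return d
def load(fn): return pickle.load(open(f'pics/{fn}.pkl','rb'))
def pt(d,u,v,z=None):
    K=d['intrinsics'];r=np.linalg.inv(K)@[u,v,1.]
    R,t=d['R'],d['t'];c=-R.T@t;w=R.T@r
    s=d['depth'][int(round(v)),int(round(u))] if z is None else (z-c[2])/w[2]
    return c+s*w
def cloud(d):
    K=d['intrinsics'];v,u=np.mgrid[:480,:640];z=d['depth']
    P=np.stack([(u-K[0,2])/K[0,0]*z,(v-K[1,2])/K[1,1]*z,z],-1)
    return (P-d['t'])@d['R']
def proj(d,X):
    c=d['R']@np.array(X)+d['t'];p=d['intrinsics']@c;return p[:2]/p[2]
E
python3 - <<'E'
from h import *
for n in('top','side'):
    d=snap(n,n+'0');print(n,-d['R'].T@d['t'],d['R'].round(2).tolist(),d['intrinsics'][0,0])
s=manip.sense()
print({k:np.round(v,3) for k,v in s.items()})
E
```

```text
top [ 0.40968478 -0.01877317  1.0730144 ] [[0.01, -1.0, -0.01], [-0.99, -0.01, -0.13], [0.13, 0.01, -0.99]] 535.5297596591936
side [0.42265219 0.63226635 0.92373822] [[-0.98, -0.2, 0.01], [-0.17, 0.77, -0.61], [0.11, -0.6, -0.79]] 464.91864553629676
{'t': np.float64(0.1), 'q': array([ 1.019,  0.528,  1.434,  0.   ,  1.181, -0.179]), 'qd': array([-0.   ,  0.   , -0.003, -0.003,  0.001,  0.   ]), 'tau': array([ 0.0000e+00, -4.4330e+01, -1.7859e+01, -0.0000e+00,  4.0000e-03,
       -0.0000e+00]), 'tcp_pos': array([0.228, 0.581, 0.23 ]), 'tool_rot': array([ 0.186,  0.983, -0.001, -0.   ]), 'force': array([0.09 , 0.143, 0.015]), 'ft_torque': array([-0.05 , -0.045,  0.005]), 'gripper_force': np.float64(0.0), 'finger_gap': np.float64(1.0)}
```

View pics/top0.png

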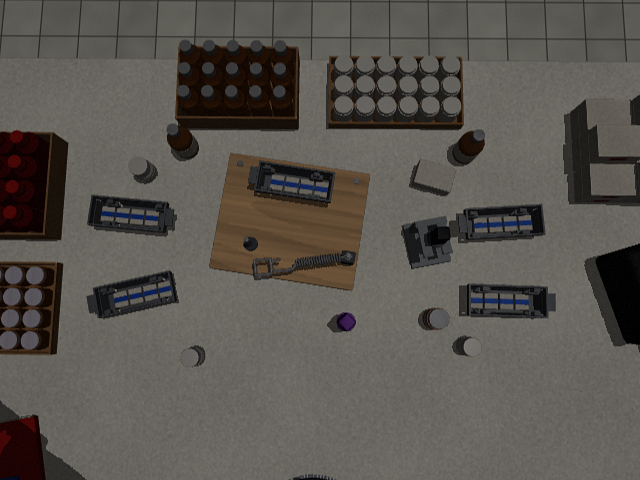

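View pics/side0.png

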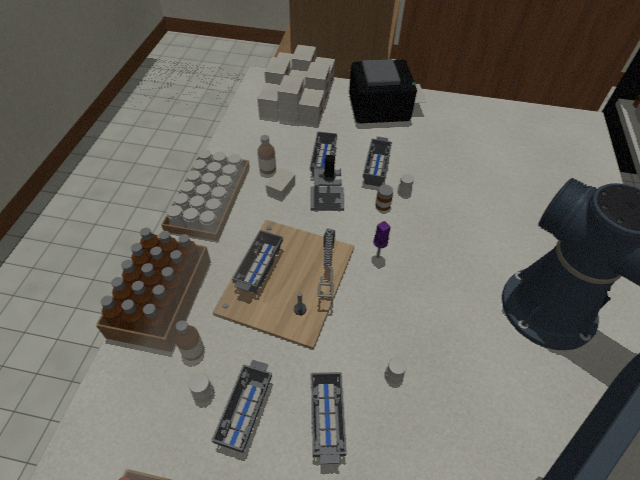

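The top view shows loose trays at (130,215) lip right, (135,295) lip left, (500,223) lip left and (505,300) lip right. The bolted tray is at (293,183) with its lip left. The post is at (250,243), the spring pivot at (348,258) and the eye and hook at (265,267). Things that could be confused:
- **Puller:** the black one in the fork at (440,235) is the one I want. The purple one at (346,322) is the decoy.
- **Jar:** the amber jar with a steel lid at (435,318) is the one I want. White jars at (470,346), (193,356) and (140,168), and syrups at (180,140) and (468,148), are to be left.

```bash
cat >> h.py <<'E'
def tray(C,x,y,z0=.046,r=.1):
    P=C.reshape(-1,3);m=(abs(P[:,2]-z0)<.007)&(np.hypot(P[:,0]-x,P[:,1]-y)<r)
    Q=P[m][:,:2].astype(np.float32)
    (c,(w,h),a)=cv2.minAreaRect(Q)
    a=np.radians(a if w>h else a+90);L,W=max(w,h),min(w,h)
    e=np.array([np.cos(a),np.sin(a)]);n=np.array([-e[1],e[0]]);l=(Q-c)@e;s=(Q-c)@n
    wp=np.ptp(s[l>L/2-.009]);wn=np.ptp(s[l<-L/2+.009])
    if wp>wn:e=-e
    c=np.array(c)-e*(L-.150)/2
    return c.round(4),np.degrees(np.arctan2(e[1],e[0])).round(1),round(L,4),round(W,4),len(Q),np.median(P[m][:,2]).round(4)
E
python3 - <<'E'
from h import *
for n in('top0','side0'):
    d=load(n);C=cloud(d)
    print(n,'table',np.median(C[300:420,250:330,2]) if n=='top0' else '')
    T=load('top0')
    for nm,u,v,z in[('A',130,215,.046),('B',135,295,.046),('C',500,223,.046),('D',505,300,.046),('base',293,183,.058)]:
        x,y=pt(T,u,v,z)[:2]
        try: print(nm,tray(C,x,y,z))
        except Exception as e: print(nm,e)
d=load('top0');
def crop(d,u0,v0,u1,v1,k,fn): cv2.imwrite(f'pics/{fn}.png',cv2.resize(np.clip(d['pixels'][v0:v1,u0:u1,::-1].astype(float)*1.6,0,255).astype(np.uint8),None,fx=k,fy=k,interpolation=cv2.INTER_CUBIC))
crop(d,205,225,375,295,4.7,'c1')
crop(d,395,200,495,360,3.7,'c2')
s=load('side0');crop(s,295,215,365,325,5,'c3')
E
python3 -c "
import cv2,numpy as np
a=cv2.imread('pics/c2.png');b=cv2.imread('pics/c3.png')
o=np.zeros((600,730,3),np.uint8);o[:a.shape[0],:a.shape[1]]=a;o[:b.shape[0],375:375+b.shape[1]]=b;cv2.imwrite('pics/c23.png',o)"
```

```text
top0 table 6.398658551997276e-05
A (array([0.6375, 0.3683]), np.float64(-94.9), 0.1676, 0.1231, 705, np.float64(0.0452))
B (array([0.4488, 0.3476]), np.float64(103.4), 0.1665, 0.0605, 679, np.float64(0.0454))
C (array([ 0.597 , -0.3681]), np.float64(93.8), 0.166, 0.0617, 676, np.float64(0.045))
D (array([ 0.4151, -0.3664]), np.float64(-91.4), 0.1662, 0.1162, 693, np.float64(0.0452))
base (array([0.6704, 0.0422]), np.float64(81.7), 0.1651, 0.0617, 661, np.float64(0.0572))
side0 table 
A (array([0.6381, 0.3692]), np.float64(-94.9), 0.165, 0.1249, 777, np.float64(0.0453))
B (array([0.4491, 0.3474]), np.float64(103.4), 0.1677, 0.0602, 732, np.float64(0.0455))
C (array([ 0.5983, -0.369 ]), np.float64(93.9), 0.1699, 0.06, 185, np.float64(0.0447))
D (array([ 0.4176, -0.3641]), np.float64(-88.9), 0.1669, 0.1185, 270, np.float64(0.0449))
base (array([0.6706, 0.0425]), np.float64(81.4), 0.1678, 0.062, 489, np.float64(0.0568))
```

View pics/c1.png

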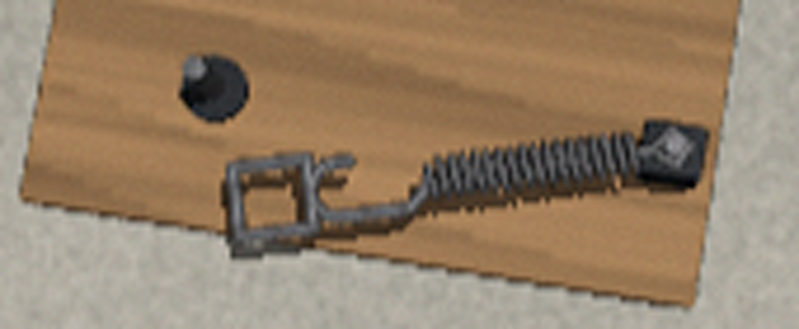

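View pics/c23.png

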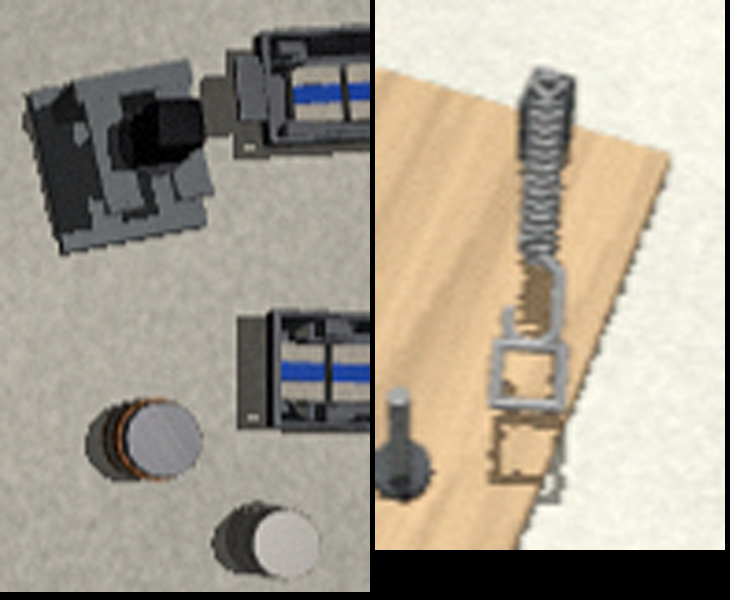

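The choice is confirmed. Crop c2 shows the amber jar with its steel lid at full-image (439,318), and the black puller hanging in the fork at about (444,232). Crop c1 shows the post top at (246,239), pivot at (348,256) and eye at (262,268). Next I'll get precise numbers.

```bash
cat >> h.py <<'E'
def tray2(C,x,y,z0=.046,a0=None,it=2):
    """clip to a box around an estimate before the rectangle fit"""
    P=C.reshape(-1,3)[::]
    P=P[(abs(P[:,2]-z0)<.007)&(np.hypot(P[:,0]-x,P[:,1]-y)<.11)]
    e=np.array([np.cos(a0),np.sin(a0)]);n=np.array([-e[1],e[0]]);d=P[:,:2]-[x,y]
    return tray(P[(abs(d@n)<.042)&(abs(d@e)<.1)],x,y,z0)
E
python3 - <<'E'
from h import *
T=load('top0');S=load('side0');CT,CS=cloud(T),cloud(S)
for C in(CT,CS):
  for nm,u,v,a in[('A',130,215,-94.9),('D',505,300,-91)]:
    x,y=pt(T,u,v,.046)[:2]; print(nm,tray2(C,x,y,.046,np.radians(a)))
def circ(C,x,y,z,r=.03,dz=.006):
    P=C.reshape(-1,3);P=P[(abs(P[:,2]-z)<dz)&(np.hypot(P[:,0]-x,P[:,1]-y)<r)]
    if len(P)<4:return None
    (c,rect,a)=cv2.minAreaRect(P[:,:2].astype(np.float32));return np.round(c,4),np.round(rect,3),round(a,1),len(P)
for nm,u,v,z in[('jar',439.3,318.4,.06),('jarW3',470,346,.052),('jarA',141,165,.055),('pullertop',443.6,231.9,.147),('purple',346,320,.14),('posttop',246.1,239.3,.078),('eye',262,268,.065),('pivot',348,256.5,.07)]:
    p=pt(T,u,v,z);print(nm,p.round(4),'top',circ(CT,*p),'side',circ(CS,*p))
print('side px: post',pt(S,300,293.4,.078),'eye',pt(S,325.8,290.2,.065),'pivot',pt(S,295+171/5,215+75/5,.075),'zpiv',pt(T,348,256)[2])
P=CT.reshape(-1,3);m=(P[:,2]>.078)&(P[:,2]<.092)&(np.hypot(P[:,0]-.56,P[:,1]+.25)<.07);Q=P[m]
print('fork',cv2.minAreaRect(Q[:,:2].astype(np.float32)),len(Q))
b=[proj(T,[.6704,.0424,.012])];print(b)
m=(abs(P[:,2]-.012)<.004)&(np.hypot(P[:,0]-.6,P[:,1])<.22);print('board',cv2.minAreaRect(P[m][:,:2].astype(np.float32)))
p=pt(T,346,320);m=(np.hypot(P[:,0]-p[0],P[:,1]-p[1])<.04);print('purple zmax',P[m][:,2].max())
E
```

```text
A (array([0.6065, 0.371 ]), np.float64(-94.9), 0.1676, 0.0609, 675, np.float64(0.0452))
D (array([ 0.4431, -0.3671]), np.float64(-91.5), 0.1661, 0.0601, 657, np.float64(0.0451))
A (array([0.6066, 0.372 ]), np.float64(-94.9), 0.165, 0.0615, 746, np.float64(0.0453))
D (array([ 0.4446, -0.363 ]), np.float64(-91.2), 0.1679, 0.0599, 260, np.float64(0.0448))
jar [ 0.4071 -0.2335  0.06  ] top (array([ 0.4079, -0.2315]), array([0.037, 0.037]), 0.4, 339) side (array([ 0.4088, -0.2297]), array([0.037, 0.04 ]), 10.3, 150)
jarW3 [ 0.3565 -0.2916  0.052 ] top (array([ 0.3561, -0.2946]), array([0.034, 0.034]), 7.6, 285) side (array([ 0.357 , -0.2926]), array([0.039, 0.034]), 71.4, 113)
jarA [0.6995 0.3438 0.055 ] top (array([0.6987, 0.3499]), array([0.037, 0.037]), 45.2, 293) side (array([0.6987, 0.3524]), array([0.038, 0.036]), 69.8, 330)
pullertop [ 0.5572 -0.2255  0.147 ] top (array([ 0.5563, -0.2243]), array([0.024, 0.024]), 5.4, 190) side (array([ 0.5574, -0.2223]), array([0.024, 0.025]), 4.3, 75)
purple [ 0.403  -0.0559  0.14  ] top None side None
posttop [0.5509 0.1299 0.078 ] top (array([0
[... 184 characters left out ...]
 0.045]), 8.6, 223) side (array([0.5028, 0.0956]), array([0.033, 0.049]), 6.5, 157)
pivot [ 0.521 -0.062  0.07 ] top (array([ 0.5221, -0.0511]), array([0.018, 0.037]), 7.6, 90) side (array([ 0.5201, -0.0478]), array([0.031, 0.017]), 88.6, 45)
side px: post [0.55038636 0.13096096 0.078     ] eye [0.49966443 0.10356693 0.065     ] pivot [ 0.52278543 -0.05502105  0.075     ] zpiv 0.0699555887847696
fork ((0.5592371225357056, -0.22081899642944336), (0.07044560462236404, 0.059854164719581604), 11.283182144165039) 709
[array([295.52881433, 185.96259058])]
board ((0.6446741819381714, -0.016847148537635803), (0.41507118940353394, 0.3464357852935791), 81.52223205566406)
purple zmax 1.0730144044169594
```

```bash
cat >> h.py <<'E'
from scipy.spatial.transform import Rotation as Ro
import json
def Rd(psi):
    c,s=np.cos(np.radians(psi)),np.sin(np.radians(psi));return np.array([[-s,c,0],[c,s,0],[0,0,-1.]])
def plan(wps,step=.038):
    """wps: (x,y,z,psi,claw) poses or ('hold',n,claw); prints calls of <=5 rows"""
    s=manip.sense();p=np.array(s['tcp_pos']);R=Ro.from_quat(s['tool_rot']).as_matrix();seq=[]
    print('now',p.round(4),'psi',np.degrees(np.arctan2(R[1,1],R[0,1])).round(1),'gap',round(float(s['finger_gap']),3),'t',round(float(s['t']),1))
    a,b=p,R
    for w in wps:
        if w[0]=='hold':seq+=[(a,b,w[2])]*w[1];continue
        st=w[5] if len(w)>5 else step
        y=b[:2,1];psi=w[3]
        if y@[np.cos(np.radians(psi)),np.sin(np.radians(psi))]<0:psi+=180
        q=np.array(w[:3]);G=Rd(psi);rv=Ro.from_matrix(b.T@G).as_rotvec()
        n=int(max(1,np.ceil(np.linalg.norm(q-a)/st-.01),np.ceil(np.degrees(np.linalg.norm(rv))/6.8)))
        seq+=[(a+(q-a)*k/n,b@Ro.from_rotvec(rv*k/n).as_matrix(),w[4]) for k in range(1,n+1)]
        a,b=q,G
    p0,R0=p,R
    for i in range(0,len(seq),5):
        c=seq[i:i+5]
        print(json.dumps({"claw":[r[2] for r in c],"travel":[(np.round(R0.T@(r[0]-p0)/.8,4)+0.).tolist() for r in c],"turn":[(np.round(Ro.from_matrix(R0.T@r[1]).as_rotvec()/np.pi,4)+0.).tolist() for r in c]}))
        p0,R0=c[-1][0],c[-1][1]
E
python3 - <<'E'
from h import *
plan([(.6065,.3715,.09,-4.9,1),(.6065,.3715,.012,-4.9,1),('hold',5,-1)])
E
```

```text
now [0.2278 0.5813 0.2304] psi 68.6 gap 1.0 t 0.1
{"claw": [1, 1, 1, 1, 1], "travel": [[-0.0447, -0.0059, 0.0146], [-0.0894, -0.0118, 0.0293], [-0.1341, -0.0178, 0.0439], [-0.1788, -0.0237, 0.0585], [-0.2235, -0.0296, 0.0731]], "turn": [[0.0, 0.0, 0.034], [-0.0001, 0.0, 0.068], [-0.0001, 0.0001, 0.1021], [-0.0002, 0.0001, 0.1361], [-0.0002, 0.0001, 0.1701]]}
{"claw": [1, 1, 1, 1, 1], "travel": [[-0.0415, 0.0177, 0.0146], [-0.083, 0.0353, 0.0292], [-0.1245, 0.053, 0.0438], [-0.166, 0.0707, 0.0585], [-0.2075, 0.0883, 0.0731]], "turn": [[0.0, 0.0, 0.034], [-0.0001, 0.0, 0.068], [-0.0001, 0.0001, 0.1021], [-0.0002, 0.0001, 0.1361], [-0.0002, 0.0001, 0.1701]]}
{"claw": [1, 1, 1, 1, 1], "travel": [[-0.0267, 0.0363, 0.0146], [-0.0534, 0.0727, 0.0292], [-0.0534, 0.0727, 0.0617], [-0.0534, 0.0727, 0.0942], [-0.0534, 0.0727, 0.1267]], "turn": [[0.0, 0.0, 0.034], [-0.0001, 0.0, 0.068], [-0.0001, 0.0, 0.068], [-0.0001, 0.0, 0.068], [-0.0001, 0.0, 0.068]]}
{"claw": [-1, -1, -1, -1, -1], "travel": [[0.0, 0.0, 0.0], [0.0, 0.0, 0.0], [0.0, 0.0, 0.0], [0.0, 0.0, 0.0], [0.0, 0.0, 0.0]], "turn": [[0.0, 0.0, 0.0], [0.0, 0.0, 0.0], [0.0, 0.0, 0.0], [0.0, 0.0, 0.0], [0.0, 0.0, 0.0]]}
```

Request:
apply_moves:
  claw: [1,1,1,1,1]
  travel:
    - [-0.045,-0.006,0.015]
    - [-0.089,-0.012,0.029]
    - [-0.134,-0.018,0.044]
    - [-0.179,-0.024,0.059]
    - [-0.2235,-0.0296,0.0731]
  turn:
    - [0,0,0.034]
    - [0,0,0.068]
    - [0,0,0.102]
    - [0,0,0.136]
    - [-0.0002,0.0001,0.17]

```text
t: 0.52
tcp_pos: [0.3868, 0.4933, 0.1718]
tool_rot: [0.441, 0.898, -0.0, -0.0]
force: [-0.5, -0.1, -0.5]
finger_gap: 0.997
gripper_force: 0.0
```

Request:
apply_moves:
  claw: [1,1,1,1,1]
  travel:
    - [-0.0415,0.0177,0.0146]
    - [-0.083,0.0353,0.0292]
    - [-0.1245,0.053,0.0438]
    - [-0.166,0.0707,0.0585]
    - [-0.2075,0.0883,0.0731]
  turn:
    - [0,0,0.034]
    - [0,0,0.068]
    - [0,0,0.102]
    - [0,0,0.136]
    - [-0.0002,0.0001,0.17]

```text
t: 0.93
tcp_pos: [0.5449, 0.4059, 0.1131]
tool_rot: [0.662, 0.749, 0.0, -0.0]
force: [0.3, 0.6, 0.3]
finger_gap: 0.997
gripper_force: 0.0
```

Request:
apply_moves:
  claw: [1,1,1,1]
  travel:
    - [-0.0267,0.0363,0.0146]
    - [-0.0534,0.0727,0.0292]
    - [-0.0534,0.0727,0.0292]
    - [-0.0534,0.0727,0.0292]
  turn:
    - [0,0,0.034]
    - [0,0,0.068]
    - [0,0,0.068]
    - [0,0,0.068]

```text
t: 1.27
tcp_pos: [0.6081, 0.3702, 0.089]
tool_rot: [0.737, 0.675, -0.001, -0.001]
force: [-0.1, -0.2, -0.2]
finger_gap: 1.002
gripper_force: 0.0
```

```bash
python3 - <<'E'
from h import *
plan([(.6065,.3715,.012,-4.9,1),('hold',6,-1)])
E
```

```text
now [0.6081 0.3702 0.089 ] psi -5.0 gap 1.002 t 1.3
{"claw": [1, 1, 1, -1, -1], "travel": [[0.0005, -0.0006, 0.0321], [0.001, -0.0013, 0.0642], [0.0014, -0.0019, 0.0963], [0.0014, -0.0019, 0.0963], [0.0014, -0.0019, 0.0963]], "turn": [[-0.0002, 0.0, -0.0002], [-0.0004, 0.0, -0.0005], [-0.0006, -0.0001, -0.0007], [-0.0006, -0.0001, -0.0007], [-0.0006, -0.0001, -0.0007]]}
{"claw": [-1, -1, -1, -1], "travel": [[0.0, 0.0, 0.0], [0.0, 0.0, 0.0], [0.0, 0.0, 0.0], [0.0, 0.0, 0.0]], "turn": [[0.0, 0.0, 0.0], [0.0, 0.0, 0.0], [0.0, 0.0, 0.0], [0.0, 0.0, 0.0]]}
```

Request:
apply_moves:
  claw: [1,1,1,1]
  travel:
    - [0,-0.001,0.032]
    - [0.001,-0.001,0.064]
    - [0.0014,-0.0019,0.0963]
    - [0.0014,-0.0019,0.0963]
  turn:
    - [0,0,0]
    - [0,0,0]
    - [0,0,-0.001]
    - [0,0,-0.001]

```text
t: 1.6
tcp_pos: [0.5998, 0.373, 0.0086]
tool_rot: [0.735, 0.679, -0.005, -0.002]
force: [-1.7, -0.6, -1.4]
finger_gap: 1.001
gripper_force: 0.0
```

Request:
apply_moves:
  claw: [-1,-1,-1,-1,-1]
  travel:
    - [0,0,0]
    - [0,0,0]
    - [0,0,0]
    - [0,0,0]
    - [0,0,0]
  turn:
    - [0,0,0]
    - [0,0,0]
    - [0,0,0]
    - [0,0,0]
    - [0,0,0]
  newtons: 60

```text
t: 2.02
tcp_pos: [0.6067, 0.3745, 0.0162]
tool_rot: [0.735, 0.678, 0.002, 0.0]
force: [0.2, 1.0, 4.7]
finger_gap: 0.691
gripper_force: 67.2
```

```bash
python3 - <<'E'
from h import *
s=manip.sense();p=s['tcp_pos'];print(s['gripper_force'],s['finger_gap']*85)
b=(.6705,.0424)
plan([(p[0],p[1],.13,-4.9,-1,.028),(*b,.13,-8.4,-1,.034),('hold',2,-1)])
E
```

```text
67.2210967540741 58.69967385153153
now [0.6067 0.3745 0.0162] psi -4.7 gap 0.691 t 2.0
{"claw": [-1, -1, -1, -1, -1], "travel": [[0.0001, 0.0001, -0.0285], [0.0002, 0.0002, -0.0569], [0.0003, 0.0003, -0.0854], [0.0004, 0.0004, -0.1138], [0.0005, 0.0005, -0.1423]], "turn": [[0.0002, -0.0002, 0.0003], [0.0004, -0.0004, 0.0005], [0.0007, -0.0006, 0.0008], [0.0009, -0.0008, 0.0011], [0.0011, -0.001, 0.0014]]}
{"claw": [-1, -1, -1, -1, -1], "travel": [[-0.0407, 0.0115, 0.0], [-0.0814, 0.023, 0.0], [-0.1221, 0.0345, 0.0], [-0.1627, 0.046, 0.0], [-0.2034, 0.0574, 0.0]], "turn": [[0.0, 0.0, 0.0019], [0.0, 0.0, 0.0039], [0.0, 0.0, 0.0058], [0.0, 0.0, 0.0078], [0.0, 0.0, 0.0097]]}
{"claw": [-1, -1, -1, -1, -1], "travel": [[-0.0403, 0.0127, 0.0], [-0.0806, 0.0255, 0.0], [-0.1209, 0.0382, 0.0], [-0.1613, 0.0509, 0.0], [-0.2016, 0.0636, 0.0]], "turn": [[0.0, 0.0, 0.0019], [0.0, 0.0, 0.0039], [0.0, 0.0, 0.0058], [0.0, 0.0, 0.0078], [0.0, 0.0, 0.0097]]}
{"claw": [-1, -1], "travel": [[0.0, 0.0, 0.0], [0.0, 0.0, 0.0]], "turn": [[0.0, 0.0, 0.0], [0.0, 0.0, 0.0]]}
```

Request:
apply_moves:
  claw: [-1,-1,-1,-1,-1]
  travel:
    - [0,0,-0.01]
    - [0,0,-0.03]
    - [0,0,-0.065]
    - [0,0,-0.1]
    - [0,0,-0.1423]
  turn:
    - [0,0,0]
    - [0,0,0]
    - [0,0,0]
    - [0,0,0.001]
    - [0.001,-0.001,0.0014]

```text
t: 2.43
tcp_pos: [0.6044, 0.3727, 0.1285]
tool_rot: [0.737, 0.676, -0.003, -0.001]
force: [-0.0, 0.6, -1.3]
finger_gap: 0.695
gripper_force: 66.6
```

Request:
apply_moves:
  claw: [-1,-1,-1,-1,-1]
  travel:
    - [-0.03,0.008,0]
    - [-0.07,0.019,0]
    - [-0.115,0.032,0]
    - [-0.16,0.045,0]
    - [-0.2034,0.0574,0]
  turn:
    - [0,0,0.002]
    - [0,0,0.004]
    - [0,0,0.006]
    - [0,0,0.008]
    - [0,0,0.0097]

```text
t: 2.85
tcp_pos: [0.6376, 0.2058, 0.1296]
tool_rot: [0.747, 0.665, -0.001, 0.0]
force: [0.8, -0.6, -2.6]
finger_gap: 0.692
gripper_force: 66.8
```

Request:
apply_moves:
  claw: [-1,-1,-1,-1,-1]
  travel:
    - [-0.045,0.014,0]
    - [-0.09,0.028,0]
    - [-0.13,0.041,0]
    - [-0.17,0.054,0]
    - [-0.2016,0.0636,0]
  turn:
    - [0,0,0.002]
    - [0,0,0.004]
    - [0,0,0.006]
    - [0,0,0.008]
    - [0,0,0.0097]

```text
t: 3.27
tcp_pos: [0.6699, 0.0381, 0.1297]
tool_rot: [0.758, 0.653, -0.001, 0.001]
force: [-0.1, 0.2, -2.0]
finger_gap: 0.691
gripper_force: 66.8
```

Request:
apply_moves:
  claw: [-1,-1,-1,-1,-1]
  travel:
    - [0,0,0]
    - [0,0,0]
    - [0,0,0]
    - [0,0,0]
    - [0,0,0]
  turn:
    - [0,0,0]
    - [0,0,0]
    - [0,0,0]
    - [0,0,0]
    - [0,0,0]

```text
t: 3.68
tcp_pos: [0.6687, 0.0428, 0.1284]
tool_rot: [0.757, 0.654, -0.002, -0.0]
force: [-0.1, 1.0, -1.9]
finger_gap: 0.69
gripper_force: 66.8
```

```bash
python3 - <<'E'
from h import *
T=snap('top','t1');S=snap('side','s1')
p=manip.sense()['tcp_pos'];print(p, manip.sense()['force'])
for d in(T,S):
  C=cloud(d)
  for z in (p[2]-.0162+.046,):
    try:print(tray2(C,.6705,.0424,z,np.radians(81.6)))
    except Exception as e:print(e)
plan([(.6705,.0454,.075,-8.4,-1,.012),(.6705,.0454,.066,-8.4,-1,.004),('hold',3,-1)])
E
```

```text
[0.66885224 0.04266697 0.12823513] [-0.13161565  1.15518939 -1.58568526]
(array([0.6664, 0.0233]), np.float64(81.4), 0.1648, 0.0609, 399, np.float64(0.1577))
(array([0.6689, 0.0446]), np.float64(-108.9), 0.172, 0.0815, 397, np.float64(0.1572))
now [0.6689 0.0427 0.1282] psi -8.3 gap 0.692 t 3.8
{"claw": [-1, -1, -1, -1, -1], "travel": [[0.0008, 0.0003, 0.0133], [0.0015, 0.0007, 0.0266], [0.0023, 0.001, 0.0399], [0.003, 0.0014, 0.0532], [0.0038, 0.0017, 0.0665]], "turn": [[-0.0002, 0.0001, 0.0001], [-0.0003, 0.0003, 0.0002], [-0.0005, 0.0004, 0.0003], [-0.0007, 0.0005, 0.0004], [-0.0009, 0.0006, 0.0005]]}
{"claw": [-1, -1, -1, -1, -1], "travel": [[0.0, 0.0, 0.0038], [0.0, 0.0, 0.0075], [0.0, 0.0, 0.0112], [0.0, 0.0, 0.0112], [0.0, 0.0, 0.0112]], "turn": [[0.0, 0.0, 0.0], [0.0, 0.0, 0.0], [0.0, 0.0, 0.0], [0.0, 0.0, 0.0], [0.0, 0.0, 0.0]]}
{"claw": [-1], "travel": [[0.0, 0.0, 0.0]], "turn": [[0.0, 0.0, 0.0]]}
```

Request:
apply_moves:
  claw: [-1,-1,-1,-1,-1]
  travel:
    - [0.001,0,0.0133]
    - [0.002,0.001,0.0266]
    - [0.004,0.001,0.04]
    - [0.005,0.001,0.0532]
    - [0.005,0.0017,0.0665]
  turn:
    - [0,0,0]
    - [0,0,0]
    - [0,0,0]
    - [0,0,0]
    - [-0.0009,0.0006,0]

```text
t: 4.2
tcp_pos: [0.6703, 0.0455, 0.0729]
tool_rot: [0.757, 0.653, -0.0, -0.0]
force: [0.0, -0.4, -2.3]
finger_gap: 0.69
gripper_force: 66.8
```

Request:
apply_moves:
  claw: [-1,-1,-1,-1,-1]
  travel:
    - [0,0,0.003]
    - [0,0,0.006]
    - [0,0,0.009]
    - [0,0,0.0112]
    - [0,0,0.0112]
  turn:
    - [0,0,0]
    - [0,0,0]
    - [0,0,0]
    - [0,0,0]
    - [0,0,0]

```text
t: 4.62
tcp_pos: [0.6714, 0.0449, 0.0664]
tool_rot: [0.757, 0.653, 0.0, 0.001]
force: [-0.8, 0.1, -2.1]
finger_gap: 0.689
gripper_force: 66.7
```

Request:
apply_moves:
  claw: [-1,-1,-1]
  travel:
    - [0,0,0]
    - [0,0,0]
    - [0,0,0]
  turn:
    - [0,0,0]
    - [0,0,0]
    - [0,0,0]

```text
t: 4.87
tcp_pos: [0.6712, 0.045, 0.0663]
tool_rot: [0.757, 0.653, 0.0, 0.0]
force: [0.9, 0.3, -1.1]
finger_gap: 0.692
gripper_force: 66.7
```

Request:
apply_moves:
  claw: [-1,-1,-1,-1]
  travel:
    - [0.001,0,0.001]
    - [0.001,0,0.002]
    - [0.001,0,0.002]
    - [0.001,0,0.002]
  turn:
    - [0,0,0]
    - [0,0,0]
    - [0,0,0]
    - [0,0,0]

```text
t: 5.2
tcp_pos: [0.6712, 0.045, 0.0661]
tool_rot: [0.757, 0.653, -0.0, 0.001]
force: [-3.2, -2.1, 6.2]
finger_gap: 0.694
gripper_force: 67.7
```

Request:
apply_moves:
  claw: [-1,-1,-1,-1]
  travel:
    - [0,0,0.001]
    - [0,0,0.002]
    - [0,0,0.002]
    - [0,0,0.002]
  turn:
    - [0,0,0]
    - [0,0,0]
    - [0,0,0]
    - [0,0,0]

```text
t: 5.53
tcp_pos: [0.6712, 0.045, 0.0661]
tool_rot: [0.757, 0.653, -0.0, 0.001]
force: [-5.7, -3.1, 14.0]
finger_gap: 0.69
gripper_force: 68.6
```

Request:
apply_moves:
  claw: [1,1,1,1,1]
  travel:
    - [0,0,-0.002]
    - [0,0,-0.002]
    - [0,0,-0.002]
    - [0,0,-0.002]
    - [0,0,-0.002]
  turn:
    - [0,0,0]
    - [0,0,0]
    - [0,0,0]
    - [0,0,0]
    - [0,0,0]

```text
t: 5.95
tcp_pos: [0.671, 0.0459, 0.064]
tool_rot: [0.757, 0.653, -0.0, -0.0]
force: [-1.3, -0.5, 0.1]
finger_gap: 0.999
gripper_force: 0.0
```

Request:
apply_moves:
  claw: [1,1,1,1,1]
  travel:
    - [0,0,-0.02]
    - [0,0,-0.06]
    - [0,0,-0.1]
    - [0,0,-0.13]
    - [0,0,-0.13]
  turn:
    - [0,0,0]
    - [0,0,0]
    - [0,0,0]
    - [0,0,0]
    - [0,0,0]

```text
t: 6.37
tcp_pos: [0.6749, 0.0457, 0.1744]
tool_rot: [0.757, 0.653, 0.004, 0.004]
force: [0.8, -0.1, 0.2]
finger_gap: 0.997
gripper_force: 0.0
```

```bash
python3 - <<'E'
from h import *
plan([(.449,.3475,.1,13.4,1),('hold',4,1)])
E
```

```text
now [0.6749 0.0457 0.1744] psi -8.4 gap 0.997 t 6.4
{"claw": [1, 1, 1, 1, 1], "travel": [[0.0302, -0.0305, 0.0081], [0.0603, -0.061, 0.0162], [0.0905, -0.0915, 0.0243], [0.1207, -0.122, 0.0324], [0.1508, -0.1525, 0.0405]], "turn": [[0.0003, 0.0, -0.011], [0.0007, 0.0001, -0.022], [0.001, 0.0001, -0.033], [0.0014, 0.0002, -0.0441], [0.0017, 0.0002, -0.0551]]}
{"claw": [1, 1, 1, 1, 1], "travel": [[0.035, -0.0248, 0.0083], [0.0699, -0.0496, 0.0166], [0.1049, -0.0744, 0.0248], [0.1398, -0.0993, 0.0331], [0.1748, -0.1241, 0.0414]], "turn": [[0.0003, 0.0, -0.011], [0.0007, 0.0001, -0.022], [0.001, 0.0001, -0.033], [0.0014, 0.0002, -0.0441], [0.0017, 0.0002, -0.0551]]}
{"claw": [1, 1, 1, 1, 1], "travel": [[0.0387, -0.0184, 0.0084], [0.0387, -0.0184, 0.0084], [0.0387, -0.0184, 0.0084], [0.0387, -0.0184, 0.0084], [0.0387, -0.0184, 0.0084]], "turn": [[0.0003, 0.0, -0.011], [0.0003, 0.0, -0.011], [0.0003, 0.0, -0.011], [0.0003, 0.0, -0.011], [0.0003, 0.0, -0.011]]}
```

Request:
apply_moves:
  claw: [1,1,1,1,1]
  travel:
    - [0.03,-0.03,0.008]
    - [0.06,-0.061,0.016]
    - [0.09,-0.091,0.024]
    - [0.121,-0.122,0.032]
    - [0.1508,-0.1525,0.0405]
  turn:
    - [0,0,-0.011]
    - [0,0,-0.022]
    - [0,0,-0.033]
    - [0,0,-0.044]
    - [0,0,-0.055]

```text
t: 6.78
tcp_pos: [0.5666, 0.1841, 0.1349]
tool_rot: [0.698, 0.717, -0.0, -0.0]
force: [0.6, 0.2, 0.3]
finger_gap: 1.0
gripper_force: 0.0
```

Request:
apply_moves:
  claw: [1,1,1,1,1]
  travel:
    - [0.035,-0.025,0.008]
    - [0.07,-0.05,0.017]
    - [0.105,-0.074,0.025]
    - [0.14,-0.099,0.033]
    - [0.1748,-0.1241,0.0414]
  turn:
    - [0,0,-0.011]
    - [0,0,-0.022]
    - [0,0,-0.033]
    - [0,0,-0.044]
    - [0,0,-0.055]

```text
t: 7.2
tcp_pos: [0.4638, 0.3213, 0.1018]
tool_rot: [0.633, 0.774, -0.0, -0.0]
force: [-0.1, 0.2, -0.2]
finger_gap: 0.999
gripper_force: 0.0
```

Request:
apply_moves:
  claw: [1,1,1,1,1]
  travel:
    - [0.0387,-0.0184,0.0084]
    - [0.0387,-0.0184,0.0084]
    - [0.0387,-0.0184,0.0084]
    - [0.0387,-0.0184,0.0084]
    - [0.0387,-0.0184,0.0084]
  turn:
    - [0,0,-0.011]
    - [0,0,-0.011]
    - [0,0,-0.011]
    - [0,0,-0.011]
    - [0,0,-0.011]

```text
t: 7.62
tcp_pos: [0.4456, 0.3471, 0.0959]
tool_rot: [0.621, 0.784, 0.0, 0.0]
force: [0.2, -0.2, 0.6]
finger_gap: 1.001
gripper_force: 0.0
```

```bash
python3 - <<'E'
from h import *
S=snap('side','s2');T=snap('top','t2')
print('stacked',tray2(cloud(T),.6705,.0424,.096,np.radians(81.6)),tray2(cloud(S),.6705,.0424,.096,np.radians(81.6)))
s=S['pixels'][200:330,200:340,::-1];t=T['pixels'][145:220,225:360,::-1]
a=cv2.resize(s,None,fx=3,fy=3);b=cv2.resize(t,None,fx=2.8,fy=2.8)
o=np.zeros((600,800,3),np.uint8);o[:a.shape[0],:a.shape[1]]=a;o[:b.shape[0],422:422+b.shape[1]]=b;cv2.imwrite('pics/p5.png',np.clip(o*1.5,0,255).astype(np.uint8))
plan([(.449,.3475,.014,13.4,1,.03),('hold',2,1)])
E
```

```text
stacked (array([0.6708, 0.0403]), np.float64(-99.1), 0.1647, 0.0615, 729, np.float64(0.095)) (array([0.6719, 0.0438]), np.float64(-98.7), 0.1676, 0.0614, 508, np.float64(0.0945))
now [0.4458 0.3468 0.0961] psi 13.2 gap 0.999 t 7.7
{"claw": [1, 1, 1, 1, 1], "travel": [[0.0, 0.0013, 0.0342], [-0.0001, 0.0027, 0.0684], [-0.0001, 0.004, 0.1026], [-0.0001, 0.004, 0.1026], [-0.0001, 0.004, 0.1026]], "turn": [[0.0001, 0.0, -0.0003], [0.0002, 0.0, -0.0006], [0.0003, 0.0001, -0.0009], [0.0003, 0.0001, -0.0009], [0.0003, 0.0001, -0.0009]]}
```

View pics/p5.png

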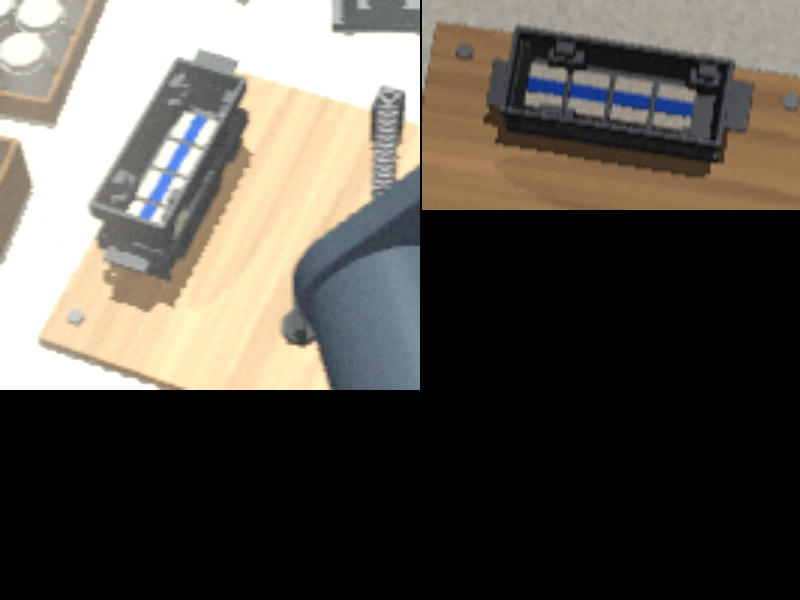

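The first tray rests level on the lugs: its rim at crop (180,130) stands clear of the lower tray, lips are opposite, and the rim reads z≈0.095. Tray B is next.

Request:
apply_moves:
  claw: [1,1,1,1,1]
  travel:
    - [0,0.002,0.035]
    - [0,0.003,0.07]
    - [0,0.004,0.1]
    - [0,0.004,0.1]
    - [0,0.004,0.1]
  turn:
    - [0,0,0]
    - [0,0,-0.001]
    - [0,0,-0.001]
    - [0,0,-0.001]
    - [0,0,-0.001]

```text
t: 8.13
tcp_pos: [0.4476, 0.3473, 0.0152]
tool_rot: [0.619, 0.785, -0.001, -0.0]
force: [0.4, 0.6, -0.2]
finger_gap: 1.001
gripper_force: 0.0
```

Request:
apply_moves:
  claw: [-1,-1,-1,-1,-1]
  travel:
    - [0,0,0]
    - [0,0,0]
    - [0,0,0]
    - [0,0,0]
    - [0,0,0]
  turn:
    - [0,0,0]
    - [0,0,0]
    - [0,0,0]
    - [0,0,0]
    - [0,0,0]
  newtons: 60

```text
t: 8.55
tcp_pos: [0.4489, 0.3489, 0.018]
tool_rot: [0.619, 0.786, 0.001, 0.001]
force: [-0.1, -1.6, 7.2]
finger_gap: 0.684
gripper_force: 66.9
```

Request:
apply_moves:
  claw: [-1,-1]
  travel:
    - [0,0,0]
    - [0,0,0]
  turn:
    - [0,0,0]
    - [0,0,0]

```text
t: 8.72
tcp_pos: [0.4489, 0.3489, 0.018]
tool_rot: [0.619, 0.786, 0.001, 0.001]
force: [-0.6, -1.6, 6.0]
finger_gap: 0.692
gripper_force: 66.9
```

```bash
cat >> h.py <<'E'
def carry(cx,cy,k,zh,bx=.6705,by=.0424):
    """tray centre at grasp cx,cy; k = stack level; zh = carry height above final"""
    s=manip.sense();p=s['tcp_pos'];R=Ro.from_quat(s['tool_rot']).as_matrix();psi=np.degrees(np.arctan2(R[1,1],R[0,1]))
    dp=np.radians(-8.4-psi); dp=(dp+np.pi/2)%np.pi-np.pi/2
    o=np.array([p[0]-cx,p[1]-cy]);o=np.array([[np.cos(dp),-np.sin(dp)],[np.sin(dp),np.cos(dp)]])@o
    zf=p[2]+.012+.038*k; print('off',o.round(4),'final z',zf.round(4),s['gripper_force'])
    q=(bx+o[0],by+o[1]);print('final xy',np.round(q,4))
    plan([(p[0],p[1],zf+zh,psi,-1,.034),(*q,zf+zh,-8.4,-1,.036),('hold',4,-1)])
E
python3 -c "
from h import *
carry(.449,.3475,2,.06)"
```

```text
off [0.0004 0.0013] final z 0.106 66.88484072685242
final xy [0.6709 0.0437]
now [0.4489 0.3489 0.018 ] psi 13.5 gap 0.692 t 8.7
{"claw": [-1, -1, -1, -1, -1], "travel": [[0.0, 0.0001, -0.037], [0.0, 0.0003, -0.074], [0.0, 0.0004, -0.111], [0.0, 0.0005, -0.148], [0.0001, 0.0006, -0.185]], "turn": [[0.0002, 0.0, 0.0], [0.0004, 0.0, 0.0], [0.0007, -0.0001, 0.0], [0.0009, -0.0001, 0.0], [0.0011, -0.0001, 0.0]]}
{"claw": [-1, -1, -1, -1, -1], "travel": [[-0.0396, 0.0164, 0.0], [-0.0792, 0.0328, 0.0], [-0.1189, 0.0492, 0.0], [-0.1585, 0.0656, 0.0], [-0.1981, 0.0821, 0.0]], "turn": [[0.0, 0.0, 0.0111], [0.0, 0.0, 0.0222], [0.0, 0.0, 0.0332], [0.0, 0.0, 0.0443], [0.0, 0.0, 0.0554]]}
{"claw": [-1, -1, -1, -1, -1], "travel": [[-0.0362, 0.023, 0.0], [-0.0724, 0.046, 0.0], [-0.1085, 0.0691, 0.0], [-0.1447, 0.0921, 0.0], [-0.1809, 0.1151, 0.0]], "turn": [[0.0, 0.0, 0.0111], [0.0, 0.0, 0.0222], [0.0, 0.0, 0.0332], [0.0, 0.0, 0.0443], [0.0, 0.0, 0.0554]]}
{"claw": [-1, -1, -1, -1, -1], "travel": [[-0.0316, 0.0289, 0.0], [-0.0316, 0.0289, 0.0], [-0.0316, 0.0289, 0.0], [-0.0316, 0.0289, 0.0], [-0.0316, 0.0289, 0.0]], "turn": [[0.0, 0.0, 0.0111], [0.0, 0.0, 0.0111], [0.0, 0.0, 0.0111], [0.0, 0.0, 0.0111], [0.0, 0.0, 0.0111]]}
```

Request:
apply_moves:
  claw: [-1,-1,-1,-1,-1]
  travel:
    - [0,0,-0.02]
    - [0,0,-0.06]
    - [0,0,-0.1]
    - [0,0,-0.145]
    - [0,0.0006,-0.185]
  turn:
    - [0,0,0]
    - [0,0,0]
    - [0,0,0]
    - [0,0,0]
    - [0,0,0]

```text
t: 9.13
tcp_pos: [0.4477, 0.3485, 0.1662]
tool_rot: [0.619, 0.786, 0.0, 0.0]
force: [0.3, 0.8, -2.2]
finger_gap: 0.687
gripper_force: 65.8
```

Request:
apply_moves:
  claw: [-1,-1,-1,-1,-1]
  travel:
    - [-0.035,0.0145,0]
    - [-0.077,0.032,0]
    - [-0.118,0.049,0]
    - [-0.158,0.0655,0]
    - [-0.198,0.082,0]
  turn:
    - [0,0,0.011]
    - [0,0,0.022]
    - [0,0,0.033]
    - [0,0,0.044]
    - [0,0,0.0554]

```text
t: 9.55
tcp_pos: [0.5494, 0.2087, 0.1647]
tool_rot: [0.685, 0.728, 0.0, 0.0]
force: [-0.2, -0.5, -1.5]
finger_gap: 0.687
gripper_force: 65.9
```

Request:
apply_moves:
  claw: [-1,-1,-1,-1,-1]
  travel:
    - [-0.036,0.023,0]
    - [-0.072,0.046,0]
    - [-0.109,0.069,0]
    - [-0.145,0.092,0]
    - [-0.181,0.115,0]
  turn:
    - [0,0,0.011]
    - [0,0,0.022]
    - [0,0,0.033]
    - [0,0,0.044]
    - [0,0,0.0554]

```text
t: 9.97
tcp_pos: [0.6502, 0.0697, 0.1644]
tool_rot: [0.746, 0.666, -0.0, 0.0]
force: [0.8, 0.1, -1.8]
finger_gap: 0.691
gripper_force: 65.9
```

Request:
apply_moves:
  claw: [-1,-1,-1,-1,-1]
  travel:
    - [-0.025,0.022,0]
    - [-0.0316,0.0289,0]
    - [-0.0316,0.0289,0]
    - [-0.0316,0.0289,0]
    - [-0.0316,0.0289,0]
  turn:
    - [0,0,0.011]
    - [0,0,0.0111]
    - [0,0,0.0111]
    - [0,0,0.0111]
    - [0,0,0.0111]

```text
t: 10.38
tcp_pos: [0.6685, 0.0449, 0.1639]
tool_rot: [0.757, 0.654, -0.001, -0.001]
force: [-0.5, 0.3, -2.4]
finger_gap: 0.689
gripper_force: 65.9
```

Request:
apply_moves:
  claw: [-1,-1,-1]
  travel:
    - [0,0,0]
    - [0,0,0]
    - [0,0,0]
  turn:
    - [0,0,0]
    - [0,0,0]
    - [0,0,0]

```text
t: 10.63
tcp_pos: [0.6694, 0.0446, 0.1642]
tool_rot: [0.756, 0.654, -0.0, 0.0]
force: [-0.2, 0.6, -1.1]
finger_gap: 0.692
gripper_force: 65.9
```

```bash
python3 - <<'E'
from h import *
plan([(.6709,.0437,.116,-8.4,-1,.012),(.6709,.0437,.1045,-8.4,-1,.003),('hold',2,-1)])
E
```

```text
now [0.6694 0.0446 0.1642] psi -8.3 gap 0.692 t 10.6
{"claw": [-1, -1, -1, -1, -1], "travel": [[-0.0002, 0.0004, 0.0121], [-0.0004, 0.0008, 0.0241], [-0.0005, 0.0012, 0.0362], [-0.0007, 0.0016, 0.0482], [-0.0009, 0.002, 0.0603]], "turn": [[0.0, 0.0, 0.0001], [0.0, 0.0, 0.0002], [0.0, 0.0, 0.0003], [0.0, 0.0, 0.0004], [0.0, 0.0, 0.0005]]}
{"claw": [-1, -1, -1, -1, -1], "travel": [[0.0, 0.0, 0.0036], [0.0, 0.0, 0.0072], [0.0, 0.0, 0.0108], [0.0, 0.0, 0.0144], [0.0, 0.0, 0.0144]], "turn": [[0.0, 0.0, 0.0], [0.0, 0.0, 0.0], [0.0, 0.0, 0.0], [0.0, 0.0, 0.0], [0.0, 0.0, 0.0]]}
{"claw": [-1], "travel": [[0.0, 0.0, 0.0]], "turn": [[0.0, 0.0, 0.0]]}
```

Request:
apply_moves:
  claw: [-1,-1,-1,-1,-1]
  travel:
    - [0,0.001,0.012]
    - [0,0.001,0.024]
    - [-0.001,0.001,0.036]
    - [-0.001,0.002,0.048]
    - [-0.001,0.002,0.06]
  turn:
    - [0,0,0]
    - [0,0,0]
    - [0,0,0]
    - [0,0,0]
    - [0,0,0.0005]

```text
t: 11.05
tcp_pos: [0.6711, 0.0423, 0.1143]
tool_rot: [0.758, 0.653, -0.0, -0.0]
force: [-0.8, -1.3, -1.6]
finger_gap: 0.689
gripper_force: 65.9
```

Request:
apply_moves:
  claw: [-1,-1,-1,-1,-1]
  travel:
    - [0,0,0.0036]
    - [0,0,0.0072]
    - [0,0,0.0108]
    - [0,0,0.0125]
    - [0,0,0.0125]
  turn:
    - [0,0,0]
    - [0,0,0]
    - [0,0,0]
    - [0,0,0]
    - [0,0,0]

```text
t: 11.47
tcp_pos: [0.6718, 0.0423, 0.1064]
tool_rot: [0.758, 0.653, 0.0, 0.0]
force: [0.1, 0.8, -2.0]
finger_gap: 0.69
gripper_force: 65.9
```

Request:
apply_moves:
  claw: [-1,-1,-1]
  travel:
    - [0,0,0.002]
    - [0,0,0.003]
    - [0,0,0.003]
  turn:
    - [0,0,0]
    - [0,0,0]
    - [0,0,0]

```text
t: 11.72
tcp_pos: [0.6721, 0.0423, 0.106]
tool_rot: [0.758, 0.653, 0.001, 0.001]
force: [-2.4, -0.8, 5.9]
finger_gap: 0.685
gripper_force: 66.8
```

Request:
apply_moves:
  claw: [1,1,1,1,1]
  travel:
    - [0,0,-0.003]
    - [0,0,-0.003]
    - [0,0,-0.003]
    - [0,0,-0.003]
    - [0,0,-0.003]
  turn:
    - [0,0,0]
    - [0,0,0]
    - [0,0,0]
    - [0,0,0]
    - [0,0,0]

```text
t: 12.13
tcp_pos: [0.6716, 0.0424, 0.106]
tool_rot: [0.758, 0.653, 0.0, 0.0]
force: [-1.0, 0.0, -0.7]
finger_gap: 0.996
gripper_force: 0.0
```

Request:
apply_moves:
  claw: [1,1,1,1,1]
  travel:
    - [0,0,-0.02]
    - [0,0,-0.06]
    - [0,0,-0.11]
    - [0,0,-0.15]
    - [0,0,-0.185]
  turn:
    - [0,0,0]
    - [0,0,0]
    - [0,0,0]
    - [0,0,0]
    - [0,0,0]

```text
t: 12.55
tcp_pos: [0.672, 0.0424, 0.2566]
tool_rot: [0.758, 0.653, 0.001, 0.001]
force: [-0.5, -0.2, -0.9]
finger_gap: 1.004
gripper_force: 0.0
```

Request:
apply_moves:
  claw: [1,1]
  travel:
    - [0,0,0]
    - [0,0,0]
  turn:
    - [0,0,0]
    - [0,0,0]

```text
t: 12.72
tcp_pos: [0.6727, 0.0423, 0.2566]
tool_rot: [0.757, 0.653, 0.002, 0.002]
force: [-0.3, -0.7, -1.0]
finger_gap: 0.999
gripper_force: 0.0
```

```bash
python3 - <<'E'
from h import *
plan([(.4435,-.3655,.255,-1.3,1),(.4435,-.3655,.1,-1.3,1),('hold',3,1)])
E
```

```text
now [0.6727 0.0423 0.2566] psi -8.5 gap 0.999 t 12.7
{"claw": [1, 1, 1, 1, 1], "travel": [[-0.042, -0.016, 0.0001], [-0.0841, -0.032, 0.0001], [-0.1261, -0.048, 0.0002], [-0.1681, -0.064, 0.0002], [-0.2102, -0.08, 0.0003]], "turn": [[0.0001, 0.0, -0.0031], [0.0003, 0.0, -0.0061], [0.0004, 0.0, -0.0092], [0.0005, 0.0, -0.0123], [0.0007, 0.0, -0.0154]]}
{"claw": [1, 1, 1, 1, 1], "travel": [[-0.0412, -0.018, 0.0001], [-0.0824, -0.036, 0.0002], [-0.1236, -0.054, 0.0003], [-0.1649, -0.0721, 0.0004], [-0.2061, -0.0901, 0.0005]], "turn": [[0.0001, 0.0, -0.0031], [0.0003, 0.0, -0.0061], [0.0004, 0.0, -0.0092], [0.0005, 0.0, -0.0123], [0.0007, 0.0, -0.0154]]}
{"claw": [1, 1, 1, 1, 1], "travel": [[-0.0403, -0.02, 0.0001], [-0.0806, -0.04, 0.0003], [-0.1209, -0.0599, 0.0004], [-0.1209, -0.06, 0.0391], [-0.1209, -0.06, 0.0779]], "turn": [[0.0001, 0.0, -0.0031], [0.0003, 0.0, -0.0061], [0.0004, 0.0, -0.0092], [0.0004, 0.0, -0.0092], [0.0004, 0.0, -0.0092]]}
{"claw": [1, 1, 1, 1, 1], "travel": [[0.0, 0.0, 0.0388], [0.0, 0.0, 0.0775], [0.0, 0.0, 0.1162], [0.0, 0.0, 0.1162], [0.0, 0.0, 0.1162]], "turn": [[0.0, 0.0, 0.0], [0.0, 0.0, 0.0], [0.0, 0.0, 0.0], [0.0, 0.0, 0.0], [0.0, 0.0, 0.0]]}
{"claw": [1], "travel": [[0.0, 0.0, 0.0]], "turn": [[0.0, 0.0, 0.0]]}
```

Request:
apply_moves:
  claw: [1,1,1,1,1]
  travel:
    - [-0.042,-0.016,0]
    - [-0.084,-0.032,0]
    - [-0.126,-0.048,0]
    - [-0.168,-0.064,0]
    - [-0.21,-0.08,0]
  turn:
    - [0,0,-0.003]
    - [0,0,-0.006]
    - [0,0,-0.009]
    - [0,0,-0.012]
    - [0,0,-0.0154]

```text
t: 13.13
tcp_pos: [0.5812, -0.1149, 0.252]
tool_rot: [0.741, 0.671, -0.001, -0.002]
force: [1.0, -0.7, 0.2]
finger_gap: 0.999
gripper_force: 0.0
```

Request:
apply_moves:
  claw: [1,1,1,1,1]
  travel:
    - [-0.041,-0.018,0]
    - [-0.082,-0.036,0]
    - [-0.124,-0.054,0]
    - [-0.165,-0.072,0]
    - [-0.206,-0.09,0]
  turn:
    - [0,0,-0.003]
    - [0,0,-0.006]
    - [0,0,-0.009]
    - [0,0,-0.012]
    - [0,0,-0.0154]

```text
t: 13.55
tcp_pos: [0.4932, -0.2717, 0.2521]
tool_rot: [0.725, 0.689, -0.0, -0.002]
force: [0.7, 0.3, -0.2]
finger_gap: 1.003
gripper_force: 0.0
```

Request:
apply_moves:
  claw: [1,1,1,1,1]
  travel:
    - [-0.04,-0.02,0]
    - [-0.08,-0.04,0]
    - [-0.121,-0.06,0]
    - [-0.121,-0.06,0.039]
    - [-0.121,-0.06,0.078]
  turn:
    - [0,0,-0.003]
    - [0,0,-0.006]
    - [0,0,-0.0092]
    - [0,0,-0.0092]
    - [0,0,-0.0092]

```text
t: 13.97
tcp_pos: [0.4415, -0.3683, 0.1911]
tool_rot: [0.717, 0.698, -0.0, 0.002]
force: [0.8, 0.1, -0.6]
finger_gap: 0.997
gripper_force: 0.0
```

Request:
apply_moves:
  claw: [1,1,1,1,1]
  travel:
    - [0,0,0.039]
    - [0,0,0.078]
    - [0,0,0.116]
    - [0,0,0.116]
    - [0,0,0.116]
  turn:
    - [0,0,0]
    - [0,0,0]
    - [0,0,0]
    - [0,0,0]
    - [0,0,0]

```text
t: 14.38
tcp_pos: [0.4408, -0.3635, 0.0964]
tool_rot: [0.715, 0.699, 0.0, -0.003]
force: [-0.8, 0.3, 0.2]
finger_gap: 1.003
gripper_force: 0.0
```

```bash
python3 - <<'E'
from h import *
S=snap('side','s3');T=snap('top','t3')
print('stack2',tray2(cloud(T),.6705,.0424,.134,np.radians(81.6)),tray2(cloud(S),.6705,.0424,.134,np.radians(81.6)))
plan([(.4435,-.3655,.015,-1.3,1,.03),('hold',2,1)])
E
```

```text
stack2 (array([0.6722, 0.0422]), np.float64(81.3), 0.1654, 0.0613, 763, np.float64(0.1332)) (array([0.6726, 0.0428]), np.float64(81.1), 0.1671, 0.0618, 559, np.float64(0.1329))
now [ 0.4428 -0.3658  0.0997] psi -1.3 gap 1.0 t 14.5
{"claw": [1, 1, 1, 1, 1], "travel": [[0.0002, 0.0002, 0.0353], [0.0003, 0.0005, 0.0705], [0.0005, 0.0007, 0.1058], [0.0005, 0.0007, 0.1058], [0.0005, 0.0007, 0.1058]], "turn": [[0.0001, 0.0001, 0.0], [0.0002, 0.0002, 0.0], [0.0003, 0.0003, 0.0001], [0.0003, 0.0003, 0.0001], [0.0003, 0.0003, 0.0001]]}
```

Level 2 is good: the rim reads 0.133 and it is level.

Request:
apply_moves:
  claw: [1,1,1,1,1]
  travel:
    - [0,0,0.035]
    - [0,0,0.07]
    - [0.0005,0.0007,0.105]
    - [0.0005,0.0007,0.105]
    - [0.0005,0.0007,0.105]
  turn:
    - [0,0,0]
    - [0,0,0]
    - [0,0,0]
    - [0,0,0]
    - [0,0,0]

```text
t: 14.9
tcp_pos: [0.4433, -0.3651, 0.0157]
tool_rot: [0.715, 0.699, 0.0, 0.0]
force: [-0.3, -1.0, 0.4]
finger_gap: 1.002
gripper_force: 0.0
```

Request:
apply_moves:
  claw: [-1,-1,-1,-1,-1]
  travel:
    - [0,0,0]
    - [0,0,0]
    - [0,0,0]
    - [0,0,0]
    - [0,0,0]
  turn:
    - [0,0,0]
    - [0,0,0]
    - [0,0,0]
    - [0,0,0]
    - [0,0,0]
  newtons: 60

```text
t: 15.32
tcp_pos: [0.4441, -0.3664, 0.0178]
tool_rot: [0.715, 0.699, -0.0, 0.003]
force: [-0.2, -0.4, 5.8]
finger_gap: 0.69
gripper_force: 66.5
```

Request:
apply_moves:
  claw: [-1,-1]
  travel:
    - [0,0,0]
    - [0,0,0]
  turn:
    - [0,0,0]
    - [0,0,0]

```text
t: 15.48
tcp_pos: [0.4441, -0.3664, 0.0178]
tool_rot: [0.715, 0.699, -0.0, 0.003]
force: [-0.3, 0.2, 6.1]
finger_gap: 0.691
gripper_force: 66.5
```

```bash
python3 -c "
from h import *
carry(.4435,-.3665,3,.08,.6717,.0424)"
```

```text
off [0.0006 0.0001] final z 0.1438 66.49611353874207
final xy [0.6723 0.0425]
now [ 0.4441 -0.3664  0.0178] psi -1.3 gap 0.691 t 15.5
{"claw": [-1, -1, -1, -1, -1], "travel": [[-0.0001, 0.0001, -0.0368], [-0.0003, 0.0002, -0.0736], [-0.0004, 0.0004, -0.1104], [-0.0006, 0.0005, -0.1471], [-0.0007, 0.0006, -0.1839]], "turn": [[0.0001, 0.0002, 0.0], [0.0003, 0.0004, 0.0], [0.0004, 0.0005, 0.0], [0.0006, 0.0007, 0.0], [0.0007, 0.0009, 0.0]]}
{"claw": [-1, -1, -1, -1, -1], "travel": [[0.0, 0.0, -0.0368], [-0.0001, 0.0001, -0.0736], [0.0397, 0.0211, -0.0736], [0.0795, 0.0422, -0.0736], [0.1193, 0.0633, -0.0736]], "turn": [[0.0001, 0.0002, 0.0], [0.0003, 0.0004, 0.0], [0.0003, 0.0004, 0.003], [0.0003, 0.0004, 0.0061], [0.0003, 0.0004, 0.0091]]}
{"claw": [-1, -1, -1, -1, -1], "travel": [[0.0404, 0.0199, 0.0], [0.0808, 0.0398, 0.0], [0.1211, 0.0597, 0.0], [0.1615, 0.0796, 0.0], [0.2019, 0.0996, 0.0]], "turn": [[0.0, 0.0, 0.003], [0.0, 0.0, 0.0061], [0.0, 0.0, 0.0091], [0.0, 0.0, 0.0122], [0.0, 0.0, 0.0152]]}
{"claw": [-1, -1, -1, -1, -1], "travel": [[0.0413, 0.018, 0.0], [0.0826, 0.0359, 0.0], [0.1238, 0.0539, 0.0], [0.1651, 0.0718, 0.0], [0.2064, 0.0898, 0.0]], "turn": [[0.0, 0.0, 0.003], [0.0, 0.0, 0.0061], [0.0, 0.0, 0.0091], [0.0, 0.0, 0.0122], [0.0, 0.0, 0.0152]]}
{"claw": [-1, -1, -1, -1], "travel": [[0.0, 0.0, 0.0], [0.0, 0.0, 0.0], [0.0, 0.0, 0.0], [0.0, 0.0, 0.0]], "turn": [[0.0, 0.0, 0.0], [0.0, 0.0, 0.0], [0.0, 0.0, 0.0], [0.0, 0.0, 0.0]]}
```

Request:
apply_moves:
  claw: [-1,-1,-1,-1,-1]
  travel:
    - [0,0,-0.02]
    - [0,0,-0.06]
    - [0,0,-0.1]
    - [0,0,-0.142]
    - [-0.0007,0.0006,-0.184]
  turn:
    - [0,0,0]
    - [0,0,0]
    - [0,0,0]
    - [0,0,0]
    - [0.0007,0.0009,0]

```text
t: 15.9
tcp_pos: [0.4431, -0.3649, 0.1649]
tool_rot: [0.715, 0.699, 0.0, -0.001]
force: [1.2, 0.3, -2.6]
finger_gap: 0.689
gripper_force: 65.5
```

Request:
apply_moves:
  claw: [-1,-1,-1,-1,-1]
  travel:
    - [0,0,-0.037]
    - [0,0,-0.074]
    - [0.035,0.018,-0.074]
    - [0.077,0.041,-0.074]
    - [0.119,0.063,-0.074]
  turn:
    - [0,0,0]
    - [0,0,0]
    - [0,0,0.003]
    - [0,0,0.006]
    - [0,0,0.0091]

```text
t: 16.32
tcp_pos: [0.4965, -0.2714, 0.224]
tool_rot: [0.726, 0.688, 0.001, 0.0]
force: [0.9, 0.2, -2.2]
finger_gap: 0.69
gripper_force: 65.7
```

Request:
apply_moves:
  claw: [-1,-1,-1,-1,-1]
  travel:
    - [0.04,0.02,0]
    - [0.081,0.04,0]
    - [0.121,0.06,0]
    - [0.162,0.08,0]
    - [0.202,0.0996,0]
  turn:
    - [0,0,0.003]
    - [0,0,0.006]
    - [0,0,0.009]
    - [0,0,0.012]
    - [0,0,0.0152]

```text
t: 16.73
tcp_pos: [0.5843, -0.1124, 0.2232]
tool_rot: [0.741, 0.671, 0.001, -0.001]
force: [0.7, 0.4, -2.0]
finger_gap: 0.689
gripper_force: 65.6
```

Request:
apply_moves:
  claw: [-1,-1,-1,-1,-1]
  travel:
    - [0.045,0.019,0]
    - [0.09,0.039,0]
    - [0.13,0.057,0]
    - [0.17,0.074,0]
    - [0.2064,0.0898,0]
  turn:
    - [0,0,0.003]
    - [0,0,0.006]
    - [0,0,0.009]
    - [0,0,0.012]
    - [0,0,0.0152]

```text
t: 17.15
tcp_pos: [0.6721, 0.0453, 0.2235]
tool_rot: [0.757, 0.654, 0.001, -0.001]
force: [-0.4, -0.3, -2.5]
finger_gap: 0.688
gripper_force: 65.6
```

Request:
apply_moves:
  claw: [-1,-1,-1,-1,-1]
  travel:
    - [0,0,0]
    - [0,0,0]
    - [0,0,0]
    - [0,0,0]
    - [0,0,0]
  turn:
    - [0,0,0]
    - [0,0,0]
    - [0,0,0]
    - [0,0,0]
    - [0,0,0]

```text
t: 17.57
tcp_pos: [0.6711, 0.0415, 0.2224]
tool_rot: [0.758, 0.653, -0.0, -0.002]
force: [0.0, -0.2, -1.9]
finger_gap: 0.693
gripper_force: 65.6
```

```bash
python3 - <<'E'
from h import *
plan([(.6723,.0425,.154,-8.5,-1,.015),(.6723,.0425,.1438,-8.5,-1,.003),('hold',2,-1)])
E
```

```text
now [0.6711 0.0415 0.2224] psi -8.5 gap 0.693 t 17.6
{"claw": [-1, -1, -1, -1, -1], "travel": [[0.0002, 0.0003, 0.0171], [0.0005, 0.0006, 0.0342], [0.0007, 0.0009, 0.0513], [0.001, 0.0012, 0.0684], [0.0012, 0.0015, 0.0855]], "turn": [[-0.0002, -0.0001, 0.0], [-0.0003, -0.0003, 0.0], [-0.0005, -0.0004, 0.0], [-0.0006, -0.0005, 0.0], [-0.0008, -0.0007, 0.0]]}
{"claw": [-1, -1, -1, -1, -1], "travel": [[0.0, 0.0, 0.0032], [0.0, 0.0, 0.0064], [0.0, 0.0, 0.0096], [0.0, 0.0, 0.0127], [0.0, 0.0, 0.0127]], "turn": [[0.0, 0.0, 0.0], [0.0, 0.0, 0.0], [0.0, 0.0, 0.0], [0.0, 0.0, 0.0], [0.0, 0.0, 0.0]]}
{"claw": [-1], "travel": [[0.0, 0.0, 0.0]], "turn": [[0.0, 0.0, 0.0]]}
```

Request:
apply_moves:
  claw: [-1,-1,-1,-1,-1]
  travel:
    - [0,0,0.017]
    - [0,0.001,0.034]
    - [0.001,0.001,0.051]
    - [0.001,0.0012,0.068]
    - [0.0012,0.0015,0.085]
  turn:
    - [0,0,0]
    - [0,0,0]
    - [0,0,0]
    - [0,0,0]
    - [-0.0008,-0.0007,0]

```text
t: 17.98
tcp_pos: [0.6727, 0.0423, 0.1537]
tool_rot: [0.758, 0.653, 0.0, 0.0]
force: [0.1, 0.3, -2.6]
finger_gap: 0.688
gripper_force: 65.7
```

Request:
apply_moves:
  claw: [-1,-1,-1,-1,-1]
  travel:
    - [0,0,0.0032]
    - [0,0,0.0064]
    - [0,0,0.0096]
    - [0,0,0.0125]
    - [0,0,0.0125]
  turn:
    - [0,0,0]
    - [0,0,0]
    - [0,0,0]
    - [0,0,0]
    - [0,0,0]

```text
t: 18.4
tcp_pos: [0.6731, 0.0436, 0.1444]
tool_rot: [0.757, 0.653, 0.0, 0.0]
force: [0.3, 0.2, -2.1]
finger_gap: 0.691
gripper_force: 65.6
```

Request:
apply_moves:
  claw: [-1,-1,-1]
  travel:
    - [0,0,0.002]
    - [0,0,0.003]
    - [0,0,0.003]
  turn:
    - [0,0,0]
    - [0,0,0]
    - [0,0,0]

```text
t: 18.65
tcp_pos: [0.6735, 0.0438, 0.1438]
tool_rot: [0.757, 0.653, 0.001, 0.001]
force: [-1.2, 0.8, 4.1]
finger_gap: 0.691
gripper_force: 66.5
```

Request:
apply_moves:
  claw: [1,1,1,1,1]
  travel:
    - [0,0,-0.003]
    - [0,0,-0.003]
    - [0,0,-0.003]
    - [0,0,-0.003]
    - [0,0,-0.003]
  turn:
    - [0,0,0]
    - [0,0,0]
    - [0,0,0]
    - [0,0,0]
    - [0,0,0]

```text
t: 19.07
tcp_pos: [0.673, 0.0439, 0.1439]
tool_rot: [0.757, 0.653, 0.0, 0.0]
force: [-0.2, -0.7, 0.1]
finger_gap: 0.998
gripper_force: 0.0
```

Request:
apply_moves:
  claw: [1,1,1,1,1]
  travel:
    - [0,0,-0.02]
    - [0,0,-0.06]
    - [0,0,-0.1]
    - [0,0,-0.14]
    - [0,0,-0.14]
  turn:
    - [0,0,0]
    - [0,0,0]
    - [0,0,0]
    - [0,0,0]
    - [0,0,0]

```text
t: 19.48
tcp_pos: [0.6771, 0.0436, 0.2639]
tool_rot: [0.757, 0.653, 0.005, 0.005]
force: [1.3, -0.9, 1.7]
finger_gap: 0.996
gripper_force: 0.0
```

```bash
python3 - <<'E'
from h import *
plan([(.5975,-.3685,.255,3.8,1),(.5975,-.3685,.1,3.8,1),('hold',3,1)])
E
```

```text
now [0.6771 0.0436 0.2639] psi -8.4 gap 0.996 t 19.5
{"claw": [1, 1, 1, 1, 1], "travel": [[-0.0437, -0.002, 0.0009], [-0.0874, -0.0039, 0.0017], [-0.131, -0.0059, 0.0026], [-0.1747, -0.0078, 0.0034], [-0.2184, -0.0098, 0.0043]], "turn": [[0.0004, 0.0, -0.0056], [0.0008, 0.0, -0.0113], [0.0012, 0.0001, -0.0169], [0.0016, 0.0001, -0.0226], [0.002, 0.0001, -0.0282]]}
{"claw": [1, 1, 1, 1, 1], "travel": [[-0.0433, -0.0058, 0.0009], [-0.0867, -0.0116, 0.0017], [-0.13, -0.0174, 0.0026], [-0.1733, -0.0232, 0.0035], [-0.2167, -0.029, 0.0044]], "turn": [[0.0004, 0.0, -0.0056], [0.0008, 0.0, -0.0113], [0.0012, 0.0001, -0.0169], [0.0016, 0.0001, -0.0226], [0.002, 0.0001, -0.0282]]}
{"claw": [1, 1, 1, 1, 1], "travel": [[-0.0427, -0.0096, 0.0009], [-0.0853, -0.0192, 0.0018], [-0.0853, -0.0193, 0.0406], [-0.0853, -0.0194, 0.0793], [-0.0853, -0.0195, 0.1181]], "turn": [[0.0004, 0.0, -0.0056], [0.0008, 0.0, -0.0113], [0.0008, 0.0, -0.0113], [0.0008, 0.0, -0.0113], [0.0008, 0.0, -0.0113]]}
{"claw": [1, 1, 1, 1, 1], "travel": [[0.0, 0.0, 0.0388], [0.0, 0.0, 0.0775], [0.0, 0.0, 0.0775], [0.0, 0.0, 0.0775], [0.0, 0.0, 0.0775]], "turn": [[0.0, 0.0, 0.0], [0.0, 0.0, 0.0], [0.0, 0.0, 0.0], [0.0, 0.0, 0.0], [0.0, 0.0, 0.0]]}
```

Request:
apply_moves:
  claw: [1,1,1,1,1]
  travel:
    - [-0.044,-0.002,0.001]
    - [-0.087,-0.004,0.002]
    - [-0.131,-0.006,0.003]
    - [-0.175,-0.008,0.003]
    - [-0.218,-0.01,0.004]
  turn:
    - [0,0,-0.006]
    - [0,0,-0.011]
    - [0,0,-0.017]
    - [0,0,-0.023]
    - [0,0,-0.0282]

```text
t: 19.9
tcp_pos: [0.639, -0.1289, 0.2526]
tool_rot: [0.727, 0.687, 0.0, 0.0]
force: [-0.2, -0.7, -0.2]
finger_gap: 0.999
gripper_force: 0.0
```

Request:
apply_moves:
  claw: [1,1,1,1,1]
  travel:
    - [-0.043,-0.006,0]
    - [-0.087,-0.012,0]
    - [-0.13,-0.0174,0]
    - [-0.173,-0.023,0]
    - [-0.2167,-0.029,0]
  turn:
    - [0,0,-0.006]
    - [0,0,-0.011]
    - [0,0,-0.017]
    - [0,0,-0.023]
    - [0,0,-0.0282]

```text
t: 20.32
tcp_pos: [0.6057, -0.3007, 0.2524]
tool_rot: [0.696, 0.718, 0.0, -0.0]
force: [0.5, -0.2, 0.3]
finger_gap: 0.997
gripper_force: 0.0
```

Request:
apply_moves:
  claw: [1,1,1,1,1]
  travel:
    - [-0.043,-0.01,0]
    - [-0.085,-0.019,0]
    - [-0.085,-0.019,0.04]
    - [-0.085,-0.019,0.08]
    - [-0.085,-0.019,0.118]
  turn:
    - [0,0,-0.006]
    - [0,0,-0.0113]
    - [0,0,-0.0113]
    - [0,0,-0.0113]
    - [0,0,-0.0113]

```text
t: 20.73
tcp_pos: [0.5928, -0.369, 0.1572]
tool_rot: [0.684, 0.729, 0.0, 0.001]
force: [0.0, -0.4, 0.2]
finger_gap: 1.0
gripper_force: 0.0
```

Request:
apply_moves:
  claw: [1,1,1,1,1]
  travel:
    - [0,0,0.039]
    - [0,0,0.077]
    - [0,0,0.077]
    - [0,0,0.077]
    - [0,0,0.077]
  turn:
    - [0,0,0]
    - [0,0,0]
    - [0,0,0]
    - [0,0,0]
    - [0,0,0]

```text
t: 21.15
tcp_pos: [0.5942, -0.3684, 0.0981]
tool_rot: [0.683, 0.73, 0.0, 0.001]
force: [0.3, 0.1, 0.2]
finger_gap: 0.999
gripper_force: 0.0
```

```bash
python3 - <<'E'
from h import *
S=snap('side','s4');T=snap('top','t4')
print('stack3',tray2(cloud(T),.6705,.0424,.172,np.radians(81.6)),tray2(cloud(S),.6705,.0424,.172,np.radians(81.6)))
plan([(.5975,-.3685,.015,3.8,1,.03),('hold',2,1)])
E
```

```text
stack3 (array([0.6739, 0.0425]), np.float64(-98.7), 0.1653, 0.0619, 850, np.float64(0.1711)) (array([0.6747, 0.0454]), np.float64(-98.6), 0.168, 0.0622, 570, np.float64(0.1706))
now [ 0.5948 -0.3689  0.0996] psi 3.8 gap 0.997 t 21.2
{"claw": [1, 1, 1, 1, 1], "travel": [[0.0002, 0.001, 0.0353], [0.0004, 0.002, 0.0705], [0.0006, 0.003, 0.1058], [0.0006, 0.003, 0.1058], [0.0006, 0.003, 0.1058]], "turn": [[0.0004, 0.0004, 0.0], [0.0009, 0.0008, 0.0], [0.0013, 0.0012, 0.0], [0.0013, 0.0012, 0.0], [0.0013, 0.0012, 0.0]]}
```

Request:
apply_moves:
  claw: [1,1,1,1,1]
  travel:
    - [0,0.001,0.035]
    - [0,0.002,0.07]
    - [0.0006,0.003,0.105]
    - [0.0006,0.003,0.105]
    - [0.0006,0.003,0.105]
  turn:
    - [0,0,0]
    - [0.001,0.001,0]
    - [0.001,0.001,0]
    - [0.001,0.001,0]
    - [0.001,0.001,0]

```text
t: 21.67
tcp_pos: [0.5956, -0.3668, 0.0131]
tool_rot: [0.683, 0.73, 0.0, -0.003]
force: [-0.0, 0.1, 1.7]
finger_gap: 1.0
gripper_force: 0.0
```

Request:
apply_moves:
  claw: [-1,-1,-1,-1,-1]
  travel:
    - [0,0,0]
    - [0,0,0]
    - [0,0,0]
    - [0,0,0]
    - [0,0,0]
  turn:
    - [0,0,0]
    - [0,0,0]
    - [0,0,0]
    - [0,0,0]
    - [0,0,0]
  newtons: 60

```text
t: 22.08
tcp_pos: [0.5972, -0.3685, 0.0162]
tool_rot: [0.683, 0.73, 0.0, 0.001]
force: [-0.3, 0.0, 6.2]
finger_gap: 0.691
gripper_force: 67.3
```

Request:
apply_moves:
  claw: [-1,-1]
  travel:
    - [0,0,0]
    - [0,0,0]
  turn:
    - [0,0,0]
    - [0,0,0]

```text
t: 22.25
tcp_pos: [0.5972, -0.3685, 0.0162]
tool_rot: [0.683, 0.73, 0.0, 0.001]
force: [-0.5, 0.5, 5.2]
finger_gap: 0.691
gripper_force: 67.3
```

```bash
python3 -c "
from h import *
carry(.5975,-.3685,4,.045,.673,.0435)"
```

```text
off [-0.0003  0.    ] final z 0.1802 67.34359502792358
final xy [0.6727 0.0435]
now [ 0.5972 -0.3685  0.0162] psi 3.8 gap 0.691 t 22.2
{"claw": [-1, -1, -1, -1, -1], "travel": [[0.0, 0.0, -0.0373], [-0.0001, 0.0001, -0.0746], [-0.0001, 0.0001, -0.112], [-0.0001, 0.0001, -0.1493], [-0.0001, 0.0002, -0.1866]], "turn": [[0.0, 0.0, 0.0], [0.0001, 0.0001, 0.0], [0.0001, 0.0001, 0.0], [0.0002, 0.0001, 0.0], [0.0002, 0.0002, 0.0]]}
{"claw": [-1, -1, -1, -1, -1], "travel": [[0.0, 0.0, -0.0373], [0.0, 0.0, -0.0746], [0.0423, 0.0107, -0.0746], [0.0846, 0.0214, -0.0747], [0.1269, 0.0321, -0.0747]], "turn": [[0.0, 0.0, 0.0], [0.0001, 0.0001, 0.0], [0.0001, 0.0001, 0.0056], [0.0001, 0.0001, 0.0113], [0.0001, 0.0001, 0.0169]]}
{"claw": [-1, -1, -1, -1, -1], "travel": [[0.0428, 0.0084, 0.0], [0.0856, 0.0168, 0.0], [0.1285, 0.0253, 0.0], [0.1713, 0.0337, 0.0], [0.2141, 0.0421, 0.0]], "turn": [[0.0, 0.0, 0.0056], [0.0, 0.0, 0.0113], [0.0, 0.0, 0.0169], [0.0, 0.0, 0.0226], [0.0, 0.0, 0.0282]]}
{"claw": [-1, -1, -1, -1, -1], "travel": [[0.0434, 0.0046, 0.0], [0.0868, 0.0092, 0.0], [0.1302, 0.0138, 0.0], [0.1736, 0.0184, 0.0], [0.1736, 0.0184, 0.0]], "turn": [[0.0, 0.0, 0.0056], [0.0, 0.0, 0.0113], [0.0, 0.0, 0.0169], [0.0, 0.0, 0.0226], [0.0, 0.0, 0.0226]]}
{"claw": [-1, -1, -1], "travel": [[0.0, 0.0, 0.0], [0.0, 0.0, 0.0], [0.0, 0.0, 0.0]], "turn": [[0.0, 0.0, 0.0], [0.0, 0.0, 0.0], [0.0, 0.0, 0.0]]}
```

Request:
apply_moves:
  claw: [-1,-1,-1,-1,-1]
  travel:
    - [0,0,-0.02]
    - [0,0,-0.06]
    - [0,0,-0.1]
    - [0,0,-0.144]
    - [0,0,-0.187]
  turn:
    - [0,0,0]
    - [0,0,0]
    - [0,0,0]
    - [0,0,0]
    - [0,0,0]

```text
t: 22.67
tcp_pos: [0.5956, -0.367, 0.1641]
tool_rot: [0.683, 0.73, 0.0, -0.002]
force: [0.7, -0.6, -3.4]
finger_gap: 0.696
gripper_force: 66.2
```

Request:
apply_moves:
  claw: [-1,-1,-1,-1,-1]
  travel:
    - [0,0,-0.037]
    - [0,0,-0.075]
    - [0.038,0.01,-0.075]
    - [0.083,0.021,-0.075]
    - [0.127,0.032,-0.075]
  turn:
    - [0,0,0]
    - [0,0,0]
    - [0,0,0.006]
    - [0,0,0.011]
    - [0,0,0.017]

```text
t: 23.08
tcp_pos: [0.6148, -0.2642, 0.2241]
tool_rot: [0.704, 0.71, 0.0, -0.001]
force: [0.1, 0.8, -4.0]
finger_gap: 0.692
gripper_force: 66.4
```

Request:
apply_moves:
  claw: [-1,-1,-1,-1,-1]
  travel:
    - [0.043,0.008,0]
    - [0.086,0.017,0]
    - [0.128,0.025,0]
    - [0.171,0.034,0]
    - [0.214,0.042,0]
  turn:
    - [0,0,0.006]
    - [0,0,0.011]
    - [0,0,0.017]
    - [0,0,0.0226]
    - [0,0,0.0282]

```text
t: 23.5
tcp_pos: [0.6463, -0.0912, 0.2236]
tool_rot: [0.734, 0.679, 0.0, -0.002]
force: [-0.1, -0.3, -2.9]
finger_gap: 0.69
gripper_force: 66.4
```

Request:
apply_moves:
  claw: [-1,-1,-1,-1,-1]
  travel:
    - [0.045,0.005,0]
    - [0.09,0.01,0]
    - [0.13,0.014,0]
    - [0.16,0.017,0]
    - [0.1736,0.0184,0]
  turn:
    - [0,0,0.006]
    - [0,0,0.011]
    - [0,0,0.017]
    - [0,0,0.0226]
    - [0,0,0.0226]

```text
t: 23.92
tcp_pos: [0.6714, 0.0485, 0.2238]
tool_rot: [0.756, 0.654, 0.0, -0.003]
force: [-0.0, -0.2, -2.7]
finger_gap: 0.69
gripper_force: 66.4
```

Request:
apply_moves:
  claw: [-1,-1,-1,-1,-1]
  travel:
    - [0,0,0]
    - [0,0,0]
    - [0,0,0]
    - [0,0,0]
    - [0,0,0]
  turn:
    - [0,0,0]
    - [0,0,0]
    - [0,0,0]
    - [0,0,0]
    - [0,0,0]

```text
t: 24.33
tcp_pos: [0.6716, 0.0425, 0.2233]
tool_rot: [0.758, 0.652, -0.0, -0.002]
force: [0.0, -0.8, -2.9]
finger_gap: 0.692
gripper_force: 66.4
```

```bash
python3 - <<'E'
from h import *
plan([(.6725,.0435,.19,-8.5,-1,.008),(.6725,.0435,.1802,-8.5,-1,.003),('hold',2,-1)])
E
```

```text
now [0.6716 0.0425 0.2233] psi -8.5 gap 0.692 t 24.3
{"claw": [-1, -1, -1, -1, -1], "travel": [[0.0003, 0.0002, 0.0083], [0.0005, 0.0004, 0.0167], [0.0008, 0.0006, 0.025], [0.001, 0.0008, 0.0333], [0.0013, 0.001, 0.0417]], "turn": [[-0.0002, -0.0001, -0.0001], [-0.0005, -0.0003, -0.0001], [-0.0007, -0.0004, -0.0002], [-0.0009, -0.0006, -0.0002], [-0.0011, -0.0007, -0.0003]]}
{"claw": [-1, -1, -1, -1, -1], "travel": [[0.0, 0.0, 0.0031], [0.0, 0.0, 0.0061], [0.0, 0.0, 0.0092], [0.0, 0.0, 0.0123], [0.0, 0.0, 0.0123]], "turn": [[0.0, 0.0, 0.0], [0.0, 0.0, 0.0], [0.0, 0.0, 0.0], [0.0, 0.0, 0.0], [0.0, 0.0, 0.0]]}
{"claw": [-1], "travel": [[0.0, 0.0, 0.0]], "turn": [[0.0, 0.0, 0.0]]}
```

Request:
apply_moves:
  claw: [-1,-1,-1,-1,-1]
  travel:
    - [0,0,0.008]
    - [0,0,0.017]
    - [0.001,0,0.025]
    - [0.001,0,0.033]
    - [0.001,0,0.0417]
  turn:
    - [0,0,0]
    - [0,0,0]
    - [-0.001,0,0]
    - [-0.001,0,0]
    - [-0.001,-0.001,0]

```text
t: 24.75
tcp_pos: [0.6714, 0.0452, 0.1888]
tool_rot: [0.757, 0.653, -0.001, -0.0]
force: [0.0, -0.0, -3.6]
finger_gap: 0.687
gripper_force: 66.3
```

Request:
apply_moves:
  claw: [-1,-1,-1,-1,-1]
  travel:
    - [0,0,0.0031]
    - [0,0,0.0061]
    - [0,0,0.0092]
    - [0,0,0.0123]
    - [0,0,0.0123]
  turn:
    - [0,0,0]
    - [0,0,0]
    - [0,0,0]
    - [0,0,0]
    - [0,0,0]

```text
t: 25.17
tcp_pos: [0.6721, 0.0449, 0.1803]
tool_rot: [0.757, 0.653, -0.0, 0.001]
force: [0.3, -1.0, -2.4]
finger_gap: 0.692
gripper_force: 66.5
```

Request:
apply_moves:
  claw: [-1,-1,-1]
  travel:
    - [0,0,0.002]
    - [0,0,0.003]
    - [0,0,0.003]
  turn:
    - [0,0,0]
    - [0,0,0]
    - [0,0,0]

```text
t: 25.42
tcp_pos: [0.6721, 0.0448, 0.18]
tool_rot: [0.757, 0.653, 0.0, 0.001]
force: [-1.9, -1.7, 5.9]
finger_gap: 0.689
gripper_force: 67.4
```

Request:
apply_moves:
  claw: [1,1,1,1,1]
  travel:
    - [0,0,-0.003]
    - [0,0,-0.003]
    - [0,0,-0.003]
    - [0,0,-0.003]
    - [0,0,-0.003]
  turn:
    - [0,0,0]
    - [0,0,0]
    - [0,0,0]
    - [0,0,0]
    - [0,0,0]

```text
t: 25.83
tcp_pos: [0.6718, 0.0455, 0.18]
tool_rot: [0.757, 0.653, -0.0, 0.0]
force: [0.1, -0.2, 1.0]
finger_gap: 1.002
gripper_force: 0.0
```

Request:
apply_moves:
  claw: [1,1,1,1,1]
  travel:
    - [0,0,-0.02]
    - [0,0,-0.06]
    - [0,0,-0.1]
    - [0,0,-0.1]
    - [0,0,-0.1]
  turn:
    - [0,0,0]
    - [0,0,0]
    - [0,0,0]
    - [0,0,0]
    - [0,0,0]

```text
t: 26.25
tcp_pos: [0.6733, 0.0453, 0.2629]
tool_rot: [0.757, 0.653, 0.002, 0.002]
force: [0.4, -0.4, 0.4]
finger_gap: 0.998
gripper_force: 0.0
```

```bash
cat >> h.py <<'E'
def circ(C,x,y,z,r=.03,dz=.006):
    P=C.reshape(-1,3);P=P[(abs(P[:,2]-z)<dz)&(np.hypot(P[:,0]-x,P[:,1]-y)<r)]
    if len(P)<4:return None
    (c,rect,a)=cv2.minAreaRect(P[:,:2].astype(np.float32));return np.round(c,4),np.round(rect,3),round(a,1),len(P)
E
python3 - <<'E'
from h import *
T=snap('top','t5');S=snap('side','s5')
print('jar',circ(cloud(T),.408,-.231,.06,.05),circ(cloud(S),.408,-.231,.06,.05))
plan([(.408,-.2305,.26,90,1),(.408,-.2305,.13,90,1),('hold',3,1)])
E
```

```text
jar (array([ 0.4079, -0.2319]), array([0.037, 0.037]), 88.7, 339) (array([ 0.4088, -0.2293]), array([0.037, 0.038]), 15.9, 144)
now [0.6711 0.0455 0.2594] psi -8.4 gap 0.999 t 26.4
{"claw": [1, 1, 1, 1, 1], "travel": [[-0.0324, -0.0229, 0.0], [-0.0649, -0.0458, 0.0], [-0.0973, -0.0687, 0.0], [-0.1298, -0.0916, 0.0], [-0.1622, -0.1145, 0.0]], "turn": [[0.0, 0.0, 0.0378], [-0.0001, 0.0001, 0.0755], [-0.0001, 0.0001, 0.1133], [-0.0001, 0.0002, 0.1511], [-0.0001, 0.0002, 0.1888]]}
{"claw": [1, 1, 1, 1, 1], "travel": [[-0.0397, -0.0008, 0.0], [-0.0794, -0.0017, -0.0001], [-0.1191, -0.0025, -0.0001], [-0.1588, -0.0034, -0.0001], [-0.1985, -0.0042, -0.0002]], "turn": [[0.0, 0.0, 0.0378], [-0.0001, 0.0001, 0.0755], [-0.0001, 0.0001, 0.1133], [-0.0001, 0.0002, 0.1511], [-0.0001, 0.0002, 0.1888]]}
{"claw": [1, 1, 1, 1, 1], "travel": [[-0.0334, 0.0215, -0.0001], [-0.0668, 0.043, -0.0001], [-0.0668, 0.043, 0.0405], [-0.0668, 0.043, 0.0811], [-0.0668, 0.043, 0.1218]], "turn": [[0.0, 0.0, 0.0378], [-0.0001, 0.0001, 0.0755], [-0.0001, 0.0001, 0.0755], [-0.0001, 0.0001, 0.0755], [-0.0001, 0.0001, 0.0755]]}
{"claw": [1, 1, 1, 1], "travel": [[0.0, 0.0, 0.0406], [0.0, 0.0, 0.0406], [0.0, 0.0, 0.0406], [0.0, 0.0, 0.0406]], "turn": [[0.0, 0.0, 0.0], [0.0, 0.0, 0.0], [0.0, 0.0, 0.0], [0.0, 0.0, 0.0]]}
```

View pics/t5.png

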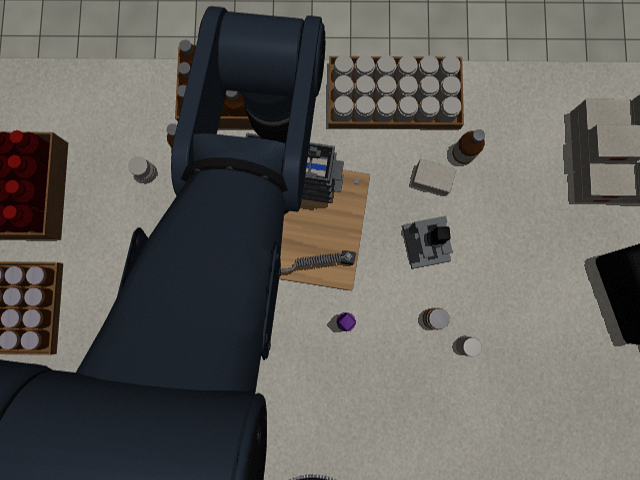

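All four trays are stacked in the view at about (310,175). The jar still stands at (435,318). Next I'll fetch it.

Request:
apply_moves:
  claw: [1,1,1,1,1]
  travel:
    - [-0.032,-0.023,0]
    - [-0.065,-0.046,0]
    - [-0.097,-0.069,0]
    - [-0.13,-0.092,0]
    - [-0.162,-0.1145,0]
  turn:
    - [0,0,0.038]
    - [0,0,0.0755]
    - [0,0,0.113]
    - [0,0,0.151]
    - [0,0,0.1888]

```text
t: 26.77
tcp_pos: [0.5598, -0.0699, 0.2583]
tool_rot: [0.916, 0.401, -0.002, -0.001]
force: [0.6, -0.6, 0.2]
finger_gap: 0.996
gripper_force: 0.0
```

Request:
apply_moves:
  claw: [1,1,1,1,1]
  travel:
    - [-0.04,-0.001,0]
    - [-0.079,-0.002,0]
    - [-0.119,-0.0025,0]
    - [-0.159,-0.003,0]
    - [-0.1985,-0.004,0]
  turn:
    - [0,0,0.038]
    - [0,0,0.0755]
    - [0,0,0.113]
    - [0,0,0.151]
    - [0,0,0.1888]

```text
t: 27.18
tcp_pos: [0.4506, -0.1848, 0.2588]
tool_rot: [0.993, 0.116, -0.002, -0.001]
force: [0.9, -0.9, 0.5]
finger_gap: 1.0
gripper_force: 0.0
```

Request:
apply_moves:
  claw: [1,1,1,1,1]
  travel:
    - [-0.033,0.0215,0]
    - [-0.067,0.043,0]
    - [-0.067,0.043,0.04]
    - [-0.067,0.043,0.08]
    - [-0.067,0.043,0.122]
  turn:
    - [0,0,0.038]
    - [0,0,0.0755]
    - [0,0,0.0755]
    - [0,0,0.0755]
    - [0,0,0.0755]

```text
t: 27.6
tcp_pos: [0.4078, -0.231, 0.1614]
tool_rot: [1.0, -0.001, -0.0, 0.0]
force: [1.3, -0.2, 0.0]
finger_gap: 0.997
gripper_force: 0.0
```

Request:
apply_moves:
  claw: [1,1,1,1,1]
  travel:
    - [0,0,0.04]
    - [0,0,0.04]
    - [0,0,0.04]
    - [0,0,0.04]
    - [0,0,0.04]
  turn:
    - [0,0,0]
    - [0,0,0]
    - [0,0,0]
    - [0,0,0]
    - [0,0,0]

```text
t: 28.02
tcp_pos: [0.4096, -0.2314, 0.1323]
tool_rot: [1.0, 0.0, 0.001, 0.001]
force: [-0.6, 0.4, -0.4]
finger_gap: 1.0
gripper_force: 0.0
```

```bash
python3 - <<'E'
from h import *
T=snap('top','t6');S=snap('side','s6')
print('stack4',tray2(cloud(T),.6715,.0424,.21,np.radians(81.6)),tray2(cloud(S),.6715,.0424,.21,np.radians(81.6)))
plan([(.408,-.2308,.02,90,1,.025),('hold',2,1)])
E
```

```text
stack4 (array([0.6727, 0.0457]), np.float64(81.7), 0.1652, 0.0616, 925, np.float64(0.2092)) (array([0.6729, 0.0462]), np.float64(82.4), 0.1678, 0.0616, 637, np.float64(0.2087))
now [ 0.4096 -0.2314  0.1325] psi -90.0 gap 0.999 t 28.1
{"claw": [1, 1, 1, 1, 1], "travel": [[-0.0005, -0.0002, 0.0281], [-0.001, -0.0005, 0.0563], [-0.0014, -0.0007, 0.0844], [-0.0019, -0.0009, 0.1125], [-0.0024, -0.0012, 0.1407]], "turn": [[0.0002, -0.0002, 0.0], [0.0004, -0.0003, 0.0001], [0.0006, -0.0005, 0.0001], [0.0008, -0.0006, 0.0002], [0.001, -0.0008, 0.0002]]}
{"claw": [1, 1], "travel": [[0.0, 0.0, 0.0], [0.0, 0.0, 0.0]], "turn": [[0.0, 0.0, 0.0], [0.0, 0.0, 0.0]]}
```

Request:
apply_moves:
  claw: [1,1,1,1,1]
  travel:
    - [0,0,0.028]
    - [-0.001,0,0.056]
    - [-0.0014,-0.001,0.084]
    - [-0.002,-0.001,0.1125]
    - [-0.002,-0.001,0.14]
  turn:
    - [0,0,0]
    - [0,0,0]
    - [0,0,0]
    - [0.001,0,0]
    - [0.001,-0.001,0]

```text
t: 28.53
tcp_pos: [0.408, -0.2308, 0.0192]
tool_rot: [1.0, 0.0, -0.0, -0.0]
force: [0.4, -0.6, 0.6]
finger_gap: 0.999
gripper_force: 0.0
```

Request:
apply_moves:
  claw: [1,1,-1,-1,-1]
  travel:
    - [0,0,0]
    - [0,0,0]
    - [0,0,0]
    - [0,0,0]
    - [0,0,0]
  turn:
    - [0,0,0]
    - [0,0,0]
    - [0,0,0]
    - [0,0,0]
    - [0,0,0]
  newtons: 40

```text
t: 28.95
tcp_pos: [0.4078, -0.2306, 0.0203]
tool_rot: [1.0, 0.0, -0.001, -0.0]
force: [-0.7, 0.5, 0.3]
finger_gap: 0.61
gripper_force: 0.0
```

Request:
apply_moves:
  claw: [-1,-1,-1,-1,-1]
  travel:
    - [0,0,0]
    - [0,0,0]
    - [0,0,0]
    - [0,0,0]
    - [0,0,0]
  turn:
    - [0,0,0]
    - [0,0,0]
    - [0,0,0]
    - [0,0,0]
    - [0,0,0]

```text
t: 29.37
tcp_pos: [0.4079, -0.2308, 0.0203]
tool_rot: [1.0, 0.0, -0.001, -0.0]
force: [-1.2, -0.3, 8.6]
finger_gap: 0.476
gripper_force: 39.5
```

```bash
python3 - <<'E'
from h import *
s=manip.sense();p=s['tcp_pos'];print(s['gripper_force'],s['finger_gap']*85,s['force'])
zf=p[2]+.164+.0115;print('zf',zf)
plan([(p[0],p[1],zf+.06,90,-1,.034),(.6727,.044,zf+.06,81.6,-1,.034),('hold',4,-1)])
E
```

```text
39.499719366431236 40.45965718705826 [-1.19285232 -0.27320625  8.64975786]
zf 0.19583395189929834
now [ 0.4079 -0.2308  0.0203] psi -90.0 gap 0.476 t 29.4
{"claw": [-1, -1, -1, -1, -1], "travel": [[0.0, 0.0, -0.0421], [-0.0001, 0.0, -0.0841], [-0.0001, 0.0, -0.1262], [-0.0002, 0.0, -0.1682], [-0.0002, 0.0, -0.2103]], "turn": [[0.0, 0.0, 0.0], [0.0, 0.0001, 0.0], [0.0, 0.0001, 0.0001], [0.0, 0.0002, 0.0001], [0.0, 0.0002, 0.0001]]}
{"claw": [-1, -1, -1, -1, -1], "travel": [[0.0, 0.0, -0.0421], [0.0, 0.0, -0.0841], [0.0276, -0.0286, -0.0841], [0.0552, -0.0572, -0.0841], [0.0827, -0.0859, -0.0841]], "turn": [[0.0, 0.0, 0.0], [0.0, 0.0001, 0.0], [0.0, 0.0001, 0.0039], [0.0, 0.0001, 0.0078], [0.0, 0.0001, 0.0117]]}
{"claw": [-1, -1, -1, -1, -1], "travel": [[0.0265, -0.0296, 0.0], [0.053, -0.0592, 0.0], [0.0796, -0.0888, 0.0], [0.1061, -0.1185, 0.0], [0.1326, -0.1481, 0.0]], "turn": [[0.0, 0.0, 0.0039], [0.0, 0.0, 0.0078], [0.0, 0.0, 0.0117], [0.0, 0.0, 0.0156], [0.0, 0.0, 0.0194]]}
{"claw": [-1, -1, -1, -1, -1], "travel": [[0.0247, -0.0312, 0.0], [0.0493, -0.0624, 0.0], [0.074, -0.0935, 0.0], [0.0986, -0.1247, 0.0], [0.0986, -0.1247, 0.0]], "turn": [[0.0, 0.0, 0.0039], [0.0, 0.0, 0.0078], [0.0, 0.0, 0.0117], [0.0, 0.0, 0.0156], [0.0, 0.0, 0.0156]]}
{"claw": [-1, -1, -1], "travel": [[0.0, 0.0, 0.0], [0.0, 0.0, 0.0], [0.0, 0.0, 0.0]], "turn": [[0.0, 0.0, 0.0], [0.0, 0.0, 0.0], [0.0, 0.0, 0.0]]}
```

Request:
apply_moves:
  claw: [-1,-1,-1,-1,-1]
  travel:
    - [0,0,-0.025]
    - [0,0,-0.07]
    - [0,0,-0.115]
    - [0,0,-0.16]
    - [0,0,-0.21]
  turn:
    - [0,0,0]
    - [0,0,0]
    - [0,0,0]
    - [0,0,0]
    - [0,0,0]

```text
t: 29.78
tcp_pos: [0.4067, -0.2295, 0.1883]
tool_rot: [1.0, 0.0, -0.002, -0.002]
force: [1.4, -1.1, -1.4]
finger_gap: 0.476
gripper_force: 41.0
```

Request:
apply_moves:
  claw: [-1,-1,-1,-1,-1]
  travel:
    - [0,0,-0.045]
    - [0,0,-0.0844]
    - [0.0276,-0.0286,-0.0844]
    - [0.055,-0.057,-0.0844]
    - [0.083,-0.086,-0.0844]
  turn:
    - [0,0,0]
    - [0,0,0]
    - [0,0,0.004]
    - [0,0,0.008]
    - [0,0,0.0117]

```text
t: 30.2
tcp_pos: [0.4745, -0.1611, 0.2558]
tool_rot: [1.0, -0.019, -0.001, -0.001]
force: [-0.0, -0.7, -1.8]
finger_gap: 0.48
gripper_force: 41.3
```

Request:
apply_moves:
  claw: [-1,-1,-1,-1,-1]
  travel:
    - [0.0265,-0.03,0]
    - [0.053,-0.059,0]
    - [0.08,-0.089,0]
    - [0.106,-0.1185,0]
    - [0.1326,-0.148,0]
  turn:
    - [0,0,0.004]
    - [0,0,0.008]
    - [0,0,0.012]
    - [0,0,0.016]
    - [0,0,0.0194]

```text
t: 30.62
tcp_pos: [0.5846, -0.0456, 0.2544]
tool_rot: [0.999, -0.049, -0.002, -0.001]
force: [0.9, -0.5, -0.9]
finger_gap: 0.479
gripper_force: 41.3
```

Request:
apply_moves:
  claw: [-1,-1,-1,-1,-1]
  travel:
    - [0.025,-0.031,0]
    - [0.05,-0.062,0]
    - [0.074,-0.0935,0]
    - [0.09,-0.114,0]
    - [0.0986,-0.1247,0]
  turn:
    - [0,0,0.004]
    - [0,0,0.008]
    - [0,0,0.012]
    - [0,0,0.0156]
    - [0,0,0.0156]

```text
t: 31.03
tcp_pos: [0.6736, 0.0469, 0.2539]
tool_rot: [0.997, -0.072, -0.002, -0.002]
force: [-0.3, -0.2, -1.9]
finger_gap: 0.474
gripper_force: 41.3
```

Request:
apply_moves:
  claw: [-1,-1,-1,-1,-1]
  travel:
    - [0,0,0]
    - [0,0,0]
    - [0,0,0]
    - [0,0,0]
    - [0,0,0]
  turn:
    - [0,0,0]
    - [0,0,0]
    - [0,0,0]
    - [0,0,0]
    - [0,0,0]

```text
t: 31.45
tcp_pos: [0.672, 0.0431, 0.2544]
tool_rot: [0.997, -0.074, -0.002, -0.001]
force: [0.4, 0.1, -2.0]
finger_gap: 0.48
gripper_force: 41.3
```

```bash
python3 - <<'E'
from h import *
plan([(.6727,.044,.206,81.6,-1,.01),(.6727,.044,.1962,81.6,-1,.003),('hold',2,-1)])
E
```

```text
now [0.672  0.0431 0.2544] psi -98.5 gap 0.48 t 31.4
{"claw": [-1, -1, -1, -1, -1], "travel": [[0.0002, -0.0002, 0.0121], [0.0004, -0.0004, 0.0242], [0.0006, -0.0006, 0.0363], [0.0008, -0.0009, 0.0484], [0.0009, -0.0011, 0.0604]], "turn": [[-0.0001, 0.0003, -0.0001], [-0.0002, 0.0005, -0.0002], [-0.0003, 0.0008, -0.0002], [-0.0005, 0.0011, -0.0003], [-0.0006, 0.0014, -0.0004]]}
{"claw": [-1, -1, -1, -1, -1], "travel": [[0.0, 0.0, 0.0031], [0.0, 0.0, 0.0061], [0.0, 0.0, 0.0092], [0.0, 0.0, 0.0122], [0.0, 0.0, 0.0122]], "turn": [[0.0, 0.0, 0.0], [0.0, 0.0, 0.0], [0.0, 0.0, 0.0], [0.0, 0.0, 0.0], [0.0, 0.0, 0.0]]}
{"claw": [-1], "travel": [[0.0, 0.0, 0.0]], "turn": [[0.0, 0.0, 0.0]]}
```

Request:
apply_moves:
  claw: [-1,-1,-1,-1,-1]
  travel:
    - [0,0,0.012]
    - [0,0,0.024]
    - [0.001,-0.001,0.036]
    - [0.001,-0.001,0.048]
    - [0.001,-0.001,0.06]
  turn:
    - [0,0,0]
    - [0,0.001,0]
    - [0,0.001,0]
    - [0,0.001,0]
    - [-0.001,0.001,0]

```text
t: 31.87
tcp_pos: [0.673, 0.0451, 0.2044]
tool_rot: [0.997, -0.073, -0.001, 0.001]
force: [1.0, -0.3, -1.5]
finger_gap: 0.478
gripper_force: 41.3
```

Request:
apply_moves:
  claw: [-1,-1,-1,-1,-1]
  travel:
    - [0,0,0.003]
    - [0,0,0.006]
    - [0,0,0.009]
    - [0,0,0.0122]
    - [0,0,0.0122]
  turn:
    - [0,0,0]
    - [0,0,0]
    - [0,0,0]
    - [0,0,0]
    - [0,0,0]

```text
t: 32.28
tcp_pos: [0.6735, 0.0452, 0.1961]
tool_rot: [0.997, -0.073, -0.0, 0.001]
force: [0.1, -0.2, -1.8]
finger_gap: 0.478
gripper_force: 41.3
```

Request:
apply_moves:
  claw: [-1,-1,-1]
  travel:
    - [0,0,0.001]
    - [0,0,0.002]
    - [0,0,0.002]
  turn:
    - [0,0,0]
    - [0,0,0]
    - [0,0,0]

```text
t: 32.53
tcp_pos: [0.6739, 0.0451, 0.1958]
tool_rot: [0.997, -0.073, 0.0, 0.0]
force: [-0.1, -0.5, 1.9]
finger_gap: 0.477
gripper_force: 41.6
```

Request:
apply_moves:
  claw: [0.5,0.5,0.5,0.5,0.5]
  travel:
    - [0,0,-0.002]
    - [0,0,-0.002]
    - [0,0,-0.002]
    - [0,0,-0.002]
    - [0,0,-0.002]
  turn:
    - [0,0,0]
    - [0,0,0]
    - [0,0,0]
    - [0,0,0]
    - [0,0,0]

```text
t: 32.95
tcp_pos: [0.6734, 0.0452, 0.1963]
tool_rot: [0.997, -0.073, -0.0, 0.001]
force: [0.2, -0.4, -0.1]
finger_gap: 0.751
gripper_force: 0.0
```

Request:
apply_moves:
  claw: [0.5,0.5,0.5,1,1]
  travel:
    - [0,0,-0.02]
    - [0,0,-0.05]
    - [0,0,-0.09]
    - [0,0,-0.12]
    - [0,0,-0.12]
  turn:
    - [0,0,0]
    - [0,0,0]
    - [0,0,0]
    - [0,0,0]
    - [0,0,0]

```text
t: 33.37
tcp_pos: [0.6769, 0.045, 0.299]
tool_rot: [0.997, -0.073, 0.006, 0.001]
force: [-0.0, -0.5, 0.6]
finger_gap: 0.991
gripper_force: 0.0
```

```bash
python3 - <<'E'
from h import *
T=load('t6');S=load('s6');CT,CS=cloud(T),cloud(S)
for C in(CT,CS,cloud(load('top0')),cloud(load('side0'))):
    print('pull',circ(C,.557,-.2235,.147,.03,.005))
    P=C.reshape(-1,3);Q=P[(abs(P[:,2]-.085)<.005)&(np.hypot(P[:,0]-.557,P[:,1]+.2235)<.06)]
    print('fork',cv2.minAreaRect(Q[:,:2].astype(np.float32)),len(Q))
S=snap('side','s7');a=S['pixels'][135:225,290:350,::-1]
T0=load('top0');b=T0['pixels'][205:275,395:465,::-1]
o=np.zeros((560,800,3),np.uint8);a=cv2.resize(a,None,fx=6,fy=6);b=cv2.resize(b,None,fx=6,fy=6);o[:540,:360]=a;o[:420,365:785]=b
cv2.imwrite('pics/p7.png',np.clip(o*1.8,0,255).astype(np.uint8))
plan([(.557,-.2235,.29,90-4.8,1),(.557,-.2235,.18,90-4.8+10,1),('hold',3,1)])
E
```

```text
pull (array([ 0.5565, -0.2247]), array([0.023, 0.025]), 0.5, 184)
fork ((0.5591667890548706, -0.22085602581501007), (0.07018498331308365, 0.06051667779684067), 11.564369201660156) 648
pull (array([ 0.5575, -0.2216]), array([0.023, 0.025]), 3.0, 74)
fork ((0.5597769618034363, -0.21867580711841583), (0.06735868752002716, 0.062137115746736526), 11.80660343170166) 289
pull (array([ 0.5564, -0.2247]), array([0.023, 0.025]), 0.8, 186)
fork ((0.5592371225357056, -0.22081899642944336), (0.07044560462236404, 0.059854164719581604), 11.283182144165039) 653
pull (array([ 0.5574, -0.2223]), array([0.024, 0.025]), 4.3, 74)
fork ((0.559700071811676, -0.21818004548549652), (0.06723495572805405, 0.061305753886699677), 11.944015502929688) 287
now [0.6755 0.0451 0.2962] psi -98.4 gap 1.0 t 33.4
{"claw": [1, 1, 1, 1, 1], "travel": [[-0.0122, 0.0442, 0.0009], [-0.0244, 0.0884, 0.0018], [-0.0366, 0.1327, 0.0027], [-0.0488, 0.1769, 0.0036], [-0.061, 0.2211, 0.0045]], "turn": [[0.0, -0.0003, -0.0025], [0.0001, -0.0006, -0.005], [0.0001, -0.0008, -0.0075], [0.0001, -0.0011, -0.01], [0.0002, -0.0014, -0.0124]]}
{"claw": [1, 1, 1, 1, 1], "travel": [[-0.0139, 0.0437, 0.0009], [-0.0278, 0.0874, 0.0019], [-0.0418, 0.1311, 0.0028], [-0.0419, 0.1311, 0.0486], [-0.042, 0.1311, 0.0945]], "turn": [[0.0, -0.0003, -0.0025], [0.0001, -0.0006, -0.005], [0.0001, -0.0008, -0.0075], [0.0001, -0.0008, -0.026], [0.0002, -0.0008, -0.0445]]}
{"claw": [1, 1, 1, 1], "travel": [[0.0, 0.0, 0.0458], [0.0, 0.0, 0.0458], [0.0, 0.0, 0.0458], [0.0, 0.0, 0.0458]], "turn": [[0.0, 0.0, -0.0185], [0.0, 0.0, -0.0185], [0.0, 0.0, -0.0185], [0.0, 0.0, -0.0185]]}
```

View pics/p7.png

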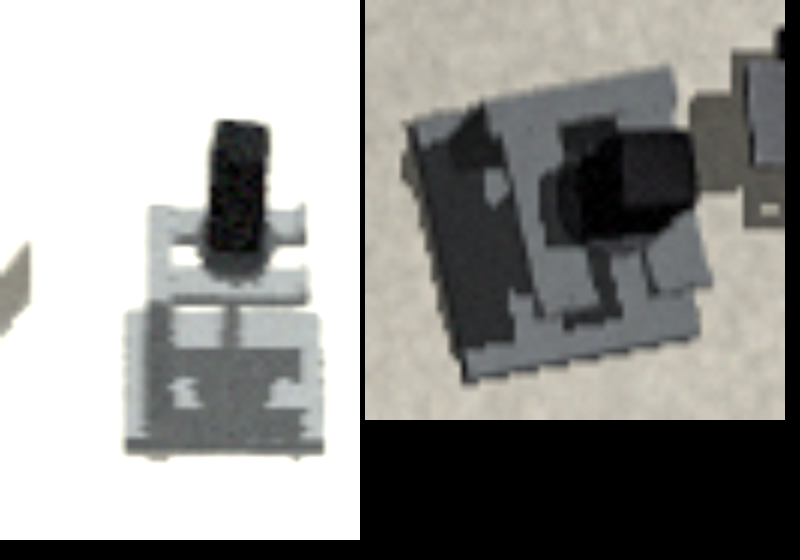

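Crop p7 shows the black puller hanging upright in the fork, handle at (240,185), with the open prong ends towards -x. It also shows the fork turned by about 11.5°. Next I'll go and grip it.

Request:
apply_moves:
  claw: [1,1,1,1,1]
  travel:
    - [-0.012,0.044,0]
    - [-0.024,0.088,0]
    - [-0.037,0.133,0]
    - [-0.049,0.177,0]
    - [-0.061,0.221,0]
  turn:
    - [0,0,-0.005]
    - [0,0,-0.011]
    - [0,-0.001,-0.016]
    - [0,-0.001,-0.022]
    - [0,-0.0014,-0.027]

```text
t: 33.83
tcp_pos: [0.5977, -0.1234, 0.2909]
tool_rot: [1.0, -0.03, -0.004, -0.0]
force: [1.3, -0.4, -1.0]
finger_gap: 0.997
gripper_force: 0.0
```

Request:
apply_moves:
  claw: [1,1,1,1,1]
  travel:
    - [-0.016,0.043,0]
    - [-0.032,0.086,0]
    - [-0.048,0.129,0]
    - [-0.048,0.129,0.046]
    - [-0.048,0.129,0.095]
  turn:
    - [0,0,-0.0135]
    - [0,0,-0.027]
    - [0,0,-0.0395]
    - [0,0,-0.0395]
    - [0,0,-0.0395]

```text
t: 34.25
tcp_pos: [0.5548, -0.2267, 0.2177]
tool_rot: [1.0, 0.029, -0.0, 0.002]
force: [0.0, -0.1, -0.5]
finger_gap: 0.998
gripper_force: 0.0
```

Request:
apply_moves:
  claw: [1,1,1,1,1]
  travel:
    - [0,0,0.04]
    - [0,0,0.04]
    - [0,0,0.04]
    - [0,0,0.04]
    - [0,0,0.04]
  turn:
    - [0,0,0]
    - [0,0,0]
    - [0,0,0]
    - [0,0,0]
    - [0,0,0]

```text
t: 34.67
tcp_pos: [0.5558, -0.2238, 0.187]
tool_rot: [1.0, 0.032, -0.001, 0.001]
force: [-0.5, -1.3, 0.8]
finger_gap: 1.001
gripper_force: 0.0
```

```bash
python3 - <<'E'
from h import *
T=snap('top','t8');S=snap('side','s8')
C=cloud(T);D=cloud(S)
print('jar',circ(C,.6735,.045,.2355,.03),circ(D,.6735,.045,.2355,.03))
print('tray',tray2(C,.6727,.0457,.21,np.radians(81.6)))
a=S['pixels'][180:330,200:345,::-1];b=T['pixels'][130:290,205:375,::-1]
o=np.zeros((480,800,3),np.uint8);a=cv2.resize(a,None,fx=2.7,fy=2.7);b=cv2.resize(b,None,fx=2.35,fy=2.35);o[:a.shape[0],:a.shape[1]]=a;o[:b.shape[0],400:400+b.shape[1]]=b
cv2.imwrite('pics/p8.png',np.clip(o*1.4,0,255).astype(np.uint8))
# eye: wire points, height .055-.072
for n,C in(('T',C),('S',D)):
    P=C.reshape(-1,3);v=P[:,:2]-[.5225,-.062];m=(abs(P[:,2]-.063)<.008)&(v@[-.14,.99]>.03)&(np.hypot(*v.T)<.2)&(abs(v@[.99,.14])<.05)
    Q=P[m];v=Q[:,:2]-[.5225,-.062];r=np.hypot(*v.T);print(n,len(Q),'r max',np.sort(r)[-5:].round(4))
    w=r>.15;print('eye outer pts mean',Q[w].mean(0).round(4),np.median(Q[w],0).round(4),cv2.minAreaRect(Q[w][:,:2].astype(np.float32)))
plan([(.557,-.2232,.103,-86.5,1,.02),('hold',2,1)])
E
```

```text
jar (array([0.6733, 0.0451]), array([0.038, 0.037]), 1.3, 448) (array([0.6741, 0.049 ]), array([0.038, 0.038]), 21.1, 249)
tray (array([0.6728, 0.0457]), np.float64(81.3), 0.1651, 0.0617, 958, np.float64(0.2092))
T 527 r max [0.1801 0.1802 0.1803 0.1803 0.1805]
eye outer pts mean [0.5053 0.1025 0.0647] [0.5092 0.102  0.0645] ((0.5011043548583984, 0.10166759043931961), (0.03432496264576912, 0.03022400289773941), 8.72657299041748)
S 394 r max [0.1824 0.1826 0.1827 0.1832 0.1844]
eye outer pts mean [0.5019 0.1046 0.0642] [0.5023 0.1064 0.0643] ((0.502366304397583, 0.10322196781635284), (0.03268330544233322, 0.03377433121204376), 9.42752456665039)
now [ 0.5557 -0.2237  0.1871] psi -86.4 gap 1.002 t 34.8
{"claw": [1, 1, 1, 1, 1], "travel": [[0.0004, -0.0002, 0.021], [0.0008, -0.0003, 0.0421], [0.0011, -0.0005, 0.0631], [0.0015, -0.0007, 0.0841], [0.0019, -0.0008, 0.1052]], "turn": [[0.0002, 0.0001, 0.0001], [0.0004, 0.0002, 0.0003], [0.0005, 0.0003, 0.0004], [0.0007, 0.0004, 0.0005], [0.0009, 0.0005, 0.0007]]}
{"claw": [1, 1], "travel": [[0.0, 0.0, 0.0], [0.0, 0.0, 0.0]], "turn": [[0.0, 0.0, 0.0], [0.0, 0.0, 0.0]]}
```

View pics/p8.png

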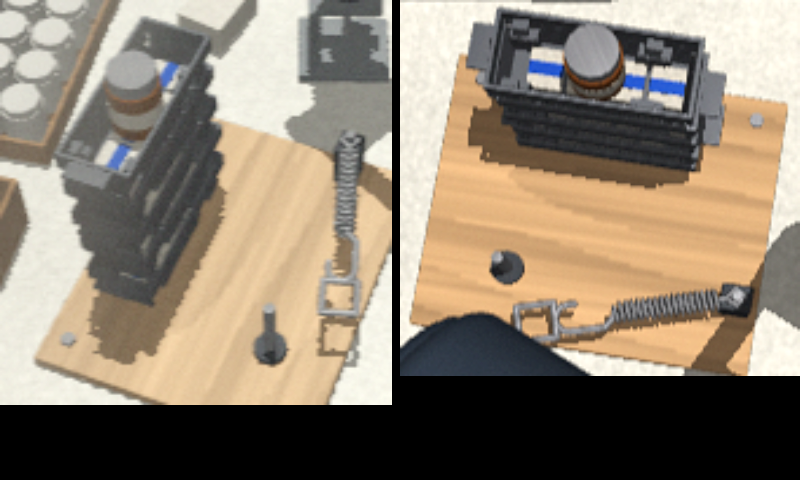

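The jar stands upright in the top tray at (133,95) in the crop's side half. The eye is visible at (340,297), open and clear. Next I'll grip the puller.

Request:
apply_moves:
  claw: [1,1,1,1,1]
  travel:
    - [0,0,0.021]
    - [0.001,0,0.042]
    - [0.001,0,0.063]
    - [0.0015,-0.001,0.084]
    - [0.0019,-0.001,0.105]
  turn:
    - [0,0,0]
    - [0,0,0]
    - [0,0,0]
    - [0.001,0,0]
    - [0.001,0.0005,0]

```text
t: 35.18
tcp_pos: [0.5565, -0.2228, 0.1019]
tool_rot: [1.0, 0.032, -0.0, -0.0]
force: [-0.1, 0.1, 0.1]
finger_gap: 1.001
gripper_force: 0.0
```

Request:
apply_moves:
  claw: [1,1,-1,-1,-1]
  travel:
    - [0,0,0]
    - [0,0,0]
    - [0,0,0]
    - [0,0,0]
    - [0,0,0]
  turn:
    - [0,0,0]
    - [0,0,0]
    - [0,0,0]
    - [0,0,0]
    - [0,0,0]
  newtons: 100

```text
t: 35.6
tcp_pos: [0.5562, -0.2228, 0.1023]
tool_rot: [1.0, 0.031, -0.001, -0.001]
force: [-0.8, 0.2, -0.3]
finger_gap: 0.601
gripper_force: 0.0
```

Request:
apply_moves:
  claw: [-1,-1,-1,-1,-1]
  travel:
    - [0,0,0]
    - [0,0,0]
    - [0,0,0]
    - [0,0,0]
    - [0,0,0]
  turn:
    - [0,0,0]
    - [0,0,0]
    - [0,0,0]
    - [0,0,0]
    - [0,0,0]

```text
t: 36.02
tcp_pos: [0.5559, -0.2229, 0.1018]
tool_rot: [1.0, 0.031, -0.001, -0.001]
force: [-0.3, -0.6, 5.5]
finger_gap: 0.273
gripper_force: 98.2
```

Request:
apply_moves:
  claw: [-1,-1,-1,-1]
  travel:
    - [0,0,0]
    - [0,0,0]
    - [0,0,0]
    - [0,0,0]
  turn:
    - [0,0,0]
    - [0,0,0]
    - [0,0,0]
    - [0,0,0]

```text
t: 36.35
tcp_pos: [0.5559, -0.2229, 0.1018]
tool_rot: [1.0, 0.031, -0.001, -0.001]
force: [-0.5, -0.2, 5.6]
finger_gap: 0.272
gripper_force: 98.2
```

```bash
python3 - <<'E'
from h import *
s=manip.sense();p=s['tcp_pos'];print('GRASP',np.round(p,4),s['gripper_force'],s['finger_gap']*85,s['force'])
plan([(p[0],p[1],p[2]+.14,-86.5,-1,.03),(.5018,.100,p[2]+.14,-98.4,-1,.034),('hold',5,-1)])
E
```

```text
GRASP [ 0.5559 -0.2229  0.1018] 98.24203133583069 23.147101276629858 [-0.50923816 -0.17931092  5.64139285]
now [ 0.5559 -0.2229  0.1018] psi -86.4 gap 0.272 t 36.4
{"claw": [-1, -1, -1, -1, -1], "travel": [[-0.0001, -0.0001, -0.035], [-0.0002, -0.0001, -0.07], [-0.0002, -0.0002, -0.105], [-0.0003, -0.0002, -0.14], [-0.0004, -0.0003, -0.175]], "turn": [[-0.0001, 0.0001, 0.0001], [-0.0002, 0.0003, 0.0002], [-0.0003, 0.0004, 0.0003], [-0.0004, 0.0006, 0.0004], [-0.0005, 0.0007, 0.0005]]}
{"claw": [-1, -1, -1, -1, -1], "travel": [[-0.0043, -0.0407, 0.0], [-0.0086, -0.0814, 0.0], [-0.0129, -0.1221, 0.0], [-0.0171, -0.1628, 0.0], [-0.0214, -0.2035, 0.0]], "turn": [[0.0, 0.0, 0.0066], [0.0, 0.0, 0.0132], [0.0, 0.0, 0.0198], [0.0, 0.0, 0.0264], [0.0, 0.0, 0.0331]]}
{"claw": [-1, -1, -1, -1, -1], "travel": [[-0.0085, -0.04, 0.0], [-0.017, -0.0801, 0.0], [-0.0254, -0.1201, 0.0], [-0.0339, -0.1602, 0.0], [-0.0424, -0.2002, 0.0]], "turn": [[0.0, 0.0, 0.0066], [0.0, 0.0, 0.0132], [0.0, 0.0, 0.0198], [0.0, 0.0, 0.0264], [0.0, 0.0, 0.0331]]}
{"claw": [-1, -1, -1, -1, -1], "travel": [[0.0, 0.0, 0.0], [0.0, 0.0, 0.0], [0.0, 0.0, 0.0], [0.0, 0.0, 0.0], [0.0, 0.0, 0.0]], "turn": [[0.0, 0.0, 0.0], [0.0, 0.0, 0.0], [0.0, 0.0, 0.0], [0.0, 0.0, 0.0], [0.0, 0.0, 0.0]]}
```

Request:
apply_moves:
  claw: [-1,-1,-1,-1,-1]
  travel:
    - [0,0,-0.02]
    - [0,0,-0.055]
    - [0,0,-0.095]
    - [0,0,-0.135]
    - [0,0,-0.175]
  turn:
    - [0,0,0]
    - [0,0,0]
    - [0,0,0]
    - [0,0.001,0]
    - [-0.0005,0.001,0]

```text
t: 36.77
tcp_pos: [0.555, -0.2222, 0.2412]
tool_rot: [1.0, 0.031, -0.001, -0.002]
force: [-0.1, 0.3, -1.5]
finger_gap: 0.272
gripper_force: 97.9
```

Request:
apply_moves:
  claw: [-1,-1,-1,-1,-1]
  travel:
    - [-0.004,-0.035,0]
    - [-0.008,-0.077,0]
    - [-0.0125,-0.12,0]
    - [-0.017,-0.162,0]
    - [-0.0214,-0.2035,0]
  turn:
    - [0,0,0.0066]
    - [0,0,0.013]
    - [0,0,0.02]
    - [0,0,0.0265]
    - [0,0,0.0331]

```text
t: 37.18
tcp_pos: [0.5273, -0.0597, 0.2405]
tool_rot: [1.0, -0.022, -0.001, -0.001]
force: [-0.5, 0.0, -1.3]
finger_gap: 0.271
gripper_force: 98.1
```

Request:
apply_moves:
  claw: [-1,-1,-1,-1,-1]
  travel:
    - [-0.009,-0.044,0]
    - [-0.018,-0.087,0]
    - [-0.027,-0.13,0]
    - [-0.036,-0.17,0]
    - [-0.0424,-0.2,0]
  turn:
    - [0,0,0.0066]
    - [0,0,0.013]
    - [0,0,0.02]
    - [0,0,0.0265]
    - [0,0,0.0331]

```text
t: 37.6
tcp_pos: [0.4994, 0.1025, 0.2407]
tool_rot: [0.997, -0.073, -0.002, -0.001]
force: [-0.3, -0.1, -1.2]
finger_gap: 0.269
gripper_force: 98.1
```

Request:
apply_moves:
  claw: [-1,-1,-1,-1,-1]
  travel:
    - [0,0,0]
    - [0,0,0]
    - [0,0,0]
    - [0,0,0]
    - [0,0,0]
  turn:
    - [0,0,0]
    - [0,0,0]
    - [0,0,0]
    - [0,0,0]
    - [0,0,0]

```text
t: 38.02
tcp_pos: [0.5016, 0.0987, 0.2411]
tool_rot: [0.997, -0.074, -0.0, -0.001]
force: [0.1, -0.5, -2.4]
finger_gap: 0.269
gripper_force: 98.3
```

```bash
python3 - <<'E'
from h import *
S=snap('side','s9');T=snap('top','t9')
p=manip.sense()['tcp_pos'];print(p)
D=cloud(S);P=D.reshape(-1,3)
zb=p[2]-.077
for a,b in((.004,.012),(.015,.03),(.03,.05)):
    Q=P[(P[:,2]>zb+a)&(P[:,2]<zb+b)&(np.hypot(P[:,0]-p[0],P[:,1]-p[1])<.03)]
    print(len(Q),Q.mean(0).round(4) if len(Q) else '')
for X in([.5018,.1,.062],[p[0],p[1],zb]):print(proj(S,X).round(1))
u,v=proj(S,[p[0],p[1],.1]).astype(int)
c=S['pixels'][max(0,v-90):v+60,u-75:u+75,::-1];cv2.imwrite('pics/p9.png',np.clip(cv2.resize(c,None,fx=4,fy=4,interpolation=2)*1.4,0,255).astype(np.uint8));print(u-75,max(0,v-90))
E
```

```text
[0.50156831 0.09888846 0.24122024]
13 [0.5026 0.1033 0.1713]
19 [0.5022 0.1036 0.187 ]
12 [0.5023 0.104  0.2003]
[325.1 289.4]
[326.8 261.8]
250 189
```

View pics/p9.png

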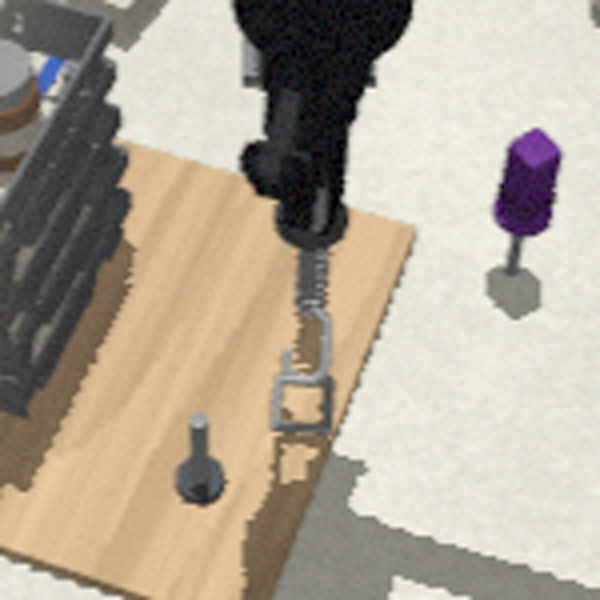

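Crop p9 shows the eye centre at (302,403), which is full-image (325.5,289.8). That matches the predicted projection under the shaft within about 1 mm. I'm lowering now.

Request:
apply_moves:
  claw: [-1,-1,-1,-1,-1]
  travel:
    - [0,-0.001,0.025]
    - [0,-0.001,0.05]
    - [0,-0.001,0.075]
    - [0,-0.001,0.1]
    - [0,-0.001,0.11]
  turn:
    - [0,0,0]
    - [0,0,0]
    - [0,0,0]
    - [0,0,0]
    - [0,0,0]

```text
t: 38.53
tcp_pos: [0.5, 0.1002, 0.1511]
tool_rot: [0.997, -0.073, -0.003, -0.001]
force: [0.3, 0.2, -1.8]
finger_gap: 0.269
gripper_force: 98.2
```

Request:
apply_moves:
  claw: [-1,-1,-1,-1,-1]
  travel:
    - [0,0,0.008]
    - [0,0,0.016]
    - [0,0,0.024]
    - [0,0,0.032]
    - [0,0,0.044]
  turn:
    - [0,0,0]
    - [0,0,0]
    - [0,0,0]
    - [0,0,0]
    - [0,0,0]

```text
t: 38.95
tcp_pos: [0.5024, 0.1008, 0.1185]
tool_rot: [0.997, -0.073, 0.001, -0.001]
force: [-0.1, -0.1, -1.9]
finger_gap: 0.27
gripper_force: 98.2
```

Request:
apply_moves:
  claw: [-1,-1,-1]
  travel:
    - [0,0,0]
    - [0,0,0]
    - [0,0,0]
  turn:
    - [0,0,0]
    - [0,0,0]
    - [0,0,0]

```text
t: 39.2
tcp_pos: [0.5015, 0.1009, 0.1182]
tool_rot: [0.997, -0.073, -0.0, -0.001]
force: [0.4, -0.2, -1.1]
finger_gap: 0.264
gripper_force: 98.2
```

```bash
cat >> h.py <<'E'
PIV=np.array([.5225,-.062])
def pol(r,sw,dx=0.):   # shaft target from pivot: radius, swing (rad)
    a=np.radians(81.6)+sw;return PIV+r*np.array([np.cos(a),np.sin(a)])
E
python3 - <<'E'
from h import *
s=manip.sense();p=s['tcp_pos'];print(p,s['force'])
v=p[:2]-PIV;print('r',np.hypot(*v),'swing',np.arctan2(v[1],v[0])-np.radians(81.6))
z=p[2]
plan([(*pol(.20,.24),z,-98.4,-1,.008),(*pol(.256,.2),z,-98.4,-1,.008),('hold',3,-1)])
E
```

```text
[0.50151496 0.10092686 0.11824651] [ 0.38850918 -0.18821095 -1.13377983]
r 0.16427274561460856 swing 0.2747027764911196
now [0.5015 0.1009 0.1182] psi -98.3 gap 0.264 t 39.2
{"claw": [-1, -1, -1, -1, -1], "travel": [[-0.0007, -0.009, 0.0], [-0.0015, -0.0181, 0.0], [-0.0022, -0.0271, 0.0], [-0.0029, -0.0362, 0.0], [-0.0037, -0.0452, 0.0001]], "turn": [[-0.0001, 0.0, 0.0001], [-0.0002, 0.0001, 0.0002], [-0.0003, 0.0001, 0.0002], [-0.0003, 0.0001, 0.0003], [-0.0004, 0.0002, 0.0004]]}
{"claw": [-1, -1, -1, -1, -1], "travel": [[-0.0005, -0.0088, 0.0], [-0.001, -0.0177, 0.0], [-0.0016, -0.0265, 0.0], [-0.0021, -0.0354, 0.0], [-0.0026, -0.0442, 0.0]], "turn": [[0.0, 0.0, 0.0], [0.0, 0.0, 0.0], [0.0, 0.0, 0.0], [0.0, 0.0, 0.0], [0.0, 0.0, 0.0]]}
{"claw": [-1, -1, -1, -1, -1], "travel": [[-0.0005, -0.0088, 0.0], [-0.001, -0.0177, 0.0], [-0.0016, -0.0265, 0.0], [-0.0016, -0.0265, 0.0], [-0.0016, -0.0265, 0.0]], "turn": [[0.0, 0.0, 0.0], [0.0, 0.0, 0.0], [0.0, 0.0, 0.0], [0.0, 0.0, 0.0], [0.0, 0.0, 0.0]]}
{"claw": [-1], "travel": [[0.0, 0.0, 0.0]], "turn": [[0.0, 0.0, 0.0]]}
```

Request:
apply_moves:
  claw: [-1,-1,-1,-1,-1]
  travel:
    - [-0.001,-0.009,0]
    - [-0.0015,-0.018,0]
    - [-0.002,-0.027,0]
    - [-0.003,-0.036,0]
    - [-0.0037,-0.045,0]
  turn:
    - [0,0,0]
    - [0,0,0]
    - [0,0,0]
    - [0,0,0]
    - [0,0,0]

```text
t: 39.62
tcp_pos: [0.5038, 0.1373, 0.1184]
tool_rot: [0.997, -0.072, -0.0, -0.0]
force: [0.3, -4.5, -1.7]
finger_gap: 0.266
gripper_force: 98.3
```

Request:
apply_moves:
  claw: [-1,-1,-1,-1,-1]
  travel:
    - [-0.0005,-0.009,0]
    - [-0.001,-0.018,0]
    - [-0.0016,-0.027,0]
    - [-0.002,-0.035,0]
    - [-0.0026,-0.044,0]
  turn:
    - [0,0,0]
    - [0,0,0]
    - [0,0,0]
    - [0,0,0]
    - [0,0,0]

```text
t: 40.03
tcp_pos: [0.5065, 0.1719, 0.1183]
tool_rot: [0.997, -0.072, -0.001, 0.0]
force: [0.3, -7.9, -1.2]
finger_gap: 0.268
gripper_force: 98.4
```

Request:
apply_moves:
  claw: [-1,-1,-1,-1,-1]
  travel:
    - [-0.0005,-0.009,0]
    - [-0.001,-0.018,0]
    - [-0.0016,-0.0265,0]
    - [-0.0016,-0.0265,0]
    - [-0.0016,-0.0265,0]
  turn:
    - [0,0,0]
    - [0,0,0]
    - [0,0,0]
    - [0,0,0]
    - [0,0,0]

```text
t: 40.45
tcp_pos: [0.508, 0.1928, 0.1182]
tool_rot: [0.997, -0.071, -0.001, 0.001]
force: [0.4, -8.9, -0.6]
finger_gap: 0.266
gripper_force: 98.4
```

```bash
python3 - <<'E'
from h import *
s=manip.sense();p=s['tcp_pos'];print(p,s['force'])
v=p[:2]-PIV;print('r',np.hypot(*v),'swing',np.arctan2(v[1],v[0])-np.radians(81.6))
S=snap('side','s10');u,v=proj(S,[p[0],p[1],.07]).astype(int)
c=S['pixels'][v-90:v+60,u-75:u+75,::-1];cv2.imwrite('pics/p10.png',np.clip(cv2.resize(c,None,fx=4,fy=4,interpolation=2)*1.4,0,255).astype(np.uint8));print(u-75,v-90)
z=p[2]
plan([(*pol(.257,.1),z,-98.4,-1,.006),(*pol(.257,0),z,-98.4,-1,.006),(*pol(.257,-.012),z,-98.4,-1,.006),('hold',3,-1)])
E
```

```text
[0.50801375 0.1927778  0.1181877 ] [ 0.44678947 -8.86883251 -0.64222045]
r 0.2551893004265383 swing 0.20340487147212793
238 234
now [0.508  0.1926 0.1182] psi -98.2 gap 0.27 t 40.5
{"claw": [-1, -1, -1, -1, -1], "travel": [[0.0065, -0.0015, 0.0], [0.0129, -0.0029, 0.0], [0.0194, -0.0044, 0.0], [0.0259, -0.0059, 0.0], [0.0323, -0.0073, 0.0]], "turn": [[0.0001, 0.0001, 0.0002], [0.0002, 0.0002, 0.0005], [0.0004, 0.0003, 0.0007], [0.0005, 0.0004, 0.0009], [0.0006, 0.0005, 0.0012]]}
{"claw": [-1, -1, -1, -1, -1], "travel": [[0.0064, -0.0003, 0.0], [0.0128, -0.0006, 0.0], [0.0192, -0.001, 0.0], [0.0257, -0.0013, 0.0], [0.0321, -0.0016, 0.0]], "turn": [[0.0, 0.0, 0.0], [0.0, 0.0, 0.0], [0.0, 0.0, 0.0], [0.0, 0.0, 0.0], [0.0, 0.0, 0.0]]}
{"claw": [-1, -1, -1, -1], "travel": [[0.0039, 0.0, 0.0], [0.0039, 0.0, 0.0], [0.0039, 0.0, 0.0], [0.0039, 0.0, 0.0]], "turn": [[0.0, 0.0, 0.0], [0.0, 0.0, 0.0], [0.0, 0.0, 0.0], [0.0, 0.0, 0.0]]}
```

View pics/p10.png

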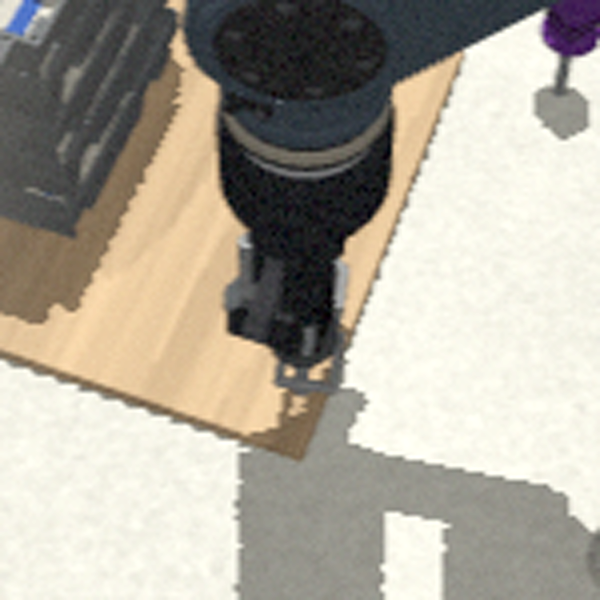

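The eye is caught on the shaft at crop (308,378), stretched with about 8.5 N. Next I'll swing it in.

Request:
apply_moves:
  claw: [-1,-1,-1,-1,-1]
  travel:
    - [0.0065,-0.001,0]
    - [0.013,-0.002,0]
    - [0.0195,-0.003,0]
    - [0.026,-0.004,0]
    - [0.032,-0.005,0]
  turn:
    - [0,0,0]
    - [0,0,0]
    - [0,0,0.001]
    - [0,0,0.001]
    - [0.0006,0,0.001]

```text
t: 40.92
tcp_pos: [0.5337, 0.1924, 0.1181]
tool_rot: [0.997, -0.073, -0.001, 0.0]
force: [-0.2, -8.8, -0.1]
finger_gap: 0.269
gripper_force: 98.5
```

Request:
apply_moves:
  claw: [-1,-1,-1,-1,-1]
  travel:
    - [0.0064,0,0]
    - [0.013,-0.001,0]
    - [0.019,-0.001,0]
    - [0.026,-0.001,0]
    - [0.032,-0.0015,0]
  turn:
    - [0,0,0]
    - [0,0,0]
    - [0,0,0]
    - [0,0,0]
    - [0,0,0]

```text
t: 41.33
tcp_pos: [0.5587, 0.1896, 0.1179]
tool_rot: [0.997, -0.073, -0.002, 0.0]
force: [-0.2, -7.7, 0.9]
finger_gap: 0.272
gripper_force: 98.5
```

Request:
apply_moves:
  claw: [-1,-1,-1,-1]
  travel:
    - [0.002,0,0]
    - [0.004,0,0]
    - [0.004,0,0]
    - [0.004,0,0]
  turn:
    - [0,0,0]
    - [0,0,0]
    - [0,0,0]
    - [0,0,0]

```text
t: 41.67
tcp_pos: [0.5616, 0.1892, 0.1179]
tool_rot: [0.997, -0.073, -0.002, 0.0]
force: [-1.6, -7.5, 1.1]
finger_gap: 0.267
gripper_force: 98.5
```

```bash
python3 - <<'E'
from h import *
s=manip.sense();p=s['tcp_pos'];print(p,s['force'])
v=p[:2]-PIV;print('r',np.hypot(*v),'swing',np.arctan2(v[1],v[0])-np.radians(81.6))
S=snap('side','s11');T=snap('top','t11');u,v=proj(S,[p[0],p[1],.07]).astype(int)
c=S['pixels'][v-70:v+30,u-50:u+50,::-1];u2,v2=proj(T,[p[0],p[1],.07]).astype(int);b=T['pixels'][v2-50:v2+50,u2-50:u2+50,::-1]
o=np.hstack([c,b]);cv2.imwrite('pics/p11.png',np.clip(cv2.resize(o,None,fx=4,fy=4,interpolation=2)*1.5,0,255).astype(np.uint8));print(u-50,v-70,u2-50,v2-50)
E
```

```text
[0.56156293 0.18916387 0.11790044] [-1.62583367 -7.48567916  1.07225715]
r 0.25418339758914626 swing -0.007683889327820159
238 248 165 184
```

View pics/p11.png

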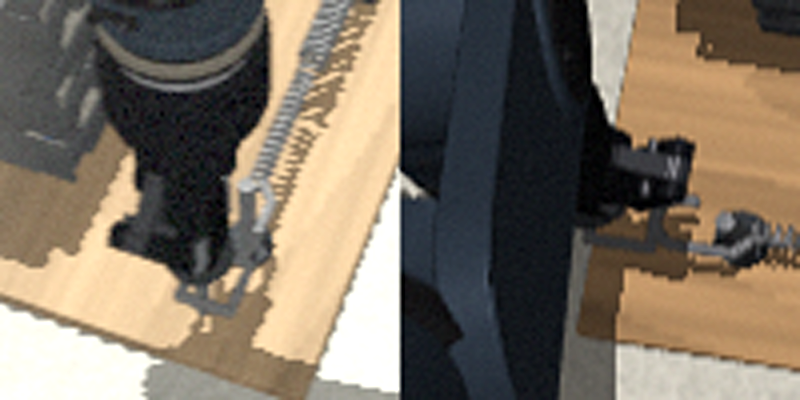

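The top half of p11 shows the post axis at about (726,225). It lies midway between the shank (y≈248) and the hook tip (y≈200), with the tip end already past it. I'm letting the spring back.

Request:
apply_moves:
  claw: [-1,-1,-1,-1,-1]
  travel:
    - [0,0.005,0]
    - [0,0.01,0]
    - [0,0.016,0]
    - [0,0.022,0]
    - [0,0.028,0]
  turn:
    - [0,0,0]
    - [0,0,0]
    - [0,0,0]
    - [0,0,0]
    - [0,0,0]

```text
t: 42.18
tcp_pos: [0.5584, 0.1674, 0.118]
tool_rot: [0.997, -0.073, -0.002, -0.0]
force: [-1.2, -5.9, 0.3]
finger_gap: 0.27
gripper_force: 98.6
```

Request:
apply_moves:
  claw: [-1,-1,-1,-1,-1]
  travel:
    - [0,0.004,0]
    - [0,0.008,0]
    - [0,0.011,0]
    - [0,0.014,0]
    - [0,0.014,0]
  turn:
    - [0,0,0]
    - [0,0,0]
    - [0,0,0]
    - [0,0,0]
    - [0,0,0]

```text
t: 42.6
tcp_pos: [0.5579, 0.1579, 0.118]
tool_rot: [0.997, -0.074, -0.0, -0.002]
force: [0.4, -0.2, -1.5]
finger_gap: 0.268
gripper_force: 98.6
```

```bash
python3 - <<'E'
from h import *
s=manip.sense();p=s['tcp_pos'];print(p,s['force'])
v=p[:2]-PIV;print('r',np.hypot(*v),'swing',np.arctan2(v[1],v[0])-np.radians(81.6))
S=snap('side','s12');T=snap('top','t12');u,v=proj(S,[.551,.131,.07]).astype(int)
c=S['pixels'][v-50:v+50,u-50:u+50,::-1];u2,v2=proj(T,[.551,.131,.07]).astype(int);b=T['pixels'][v2-50:v2+50,u2-50:u2+50,::-1]
o=np.hstack([c,b]);cv2.imwrite('pics/p12.png',np.clip(cv2.resize(o,None,fx=4,fy=4,interpolation=2)*1.5,0,255).astype(np.uint8))
E
```

```text
[0.55785843 0.15790002 0.11803079] [ 0.44465415 -0.15079606 -1.4536911 ]
r 0.2227245759251847 swing -0.012820907078920918
```

View pics/p12.png

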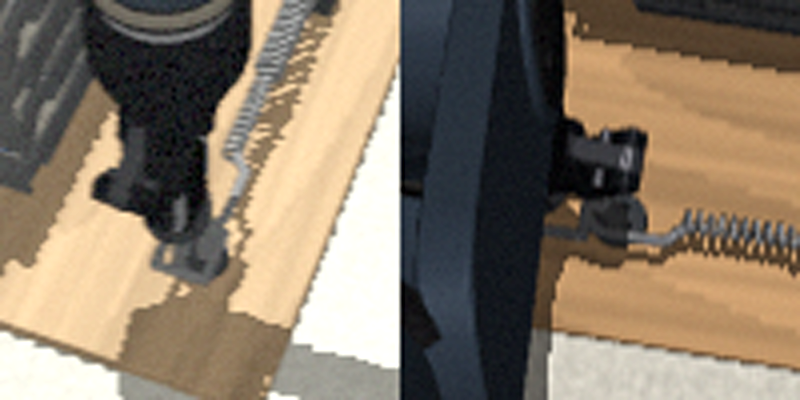

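The y force fell to about 0 with the spring still stretched, and the coil is long in the view at (260,80), so the post holds it. I'm centring the shaft in the eye and lifting out.

Request:
apply_moves:
  claw: [-1,-1,-1]
  travel:
    - [-0.0025,0.004,0]
    - [-0.0025,0.004,0]
    - [-0.0025,0.004,0]
  turn:
    - [0,0,0]
    - [0,0,0]
    - [0,0,0]

```text
t: 42.95
tcp_pos: [0.5553, 0.1544, 0.118]
tool_rot: [0.997, -0.074, -0.001, -0.002]
force: [0.6, 0.0, -1.3]
finger_gap: 0.267
gripper_force: 98.6
```

Request:
apply_moves:
  claw: [-1,-1,-1,-1,-1]
  travel:
    - [0,0,-0.008]
    - [0,0,-0.02]
    - [0,0,-0.035]
    - [0,0,-0.05]
    - [0,0,-0.065]
  turn:
    - [0,0,0]
    - [0,0,0]
    - [0,0,0]
    - [0,0,0]
    - [0,0,0]

```text
t: 43.37
tcp_pos: [0.5559, 0.1542, 0.1716]
tool_rot: [0.997, -0.074, 0.0, -0.002]
force: [-0.1, -0.3, -1.3]
finger_gap: 0.267
gripper_force: 98.6
```

Request:
apply_moves:
  claw: [-1,-1,-1,-1,-1]
  travel:
    - [0,0,-0.03]
    - [0,0,-0.06]
    - [0,0,-0.09]
    - [0,0,-0.09]
    - [0,0,-0.09]
  turn:
    - [0,0,0]
    - [0,0,0]
    - [0,0,0]
    - [0,0,0]
    - [0,0,0]

```text
t: 43.78
tcp_pos: [0.5567, 0.154, 0.2444]
tool_rot: [0.997, -0.074, 0.002, -0.002]
force: [0.4, 0.5, -1.2]
finger_gap: 0.266
gripper_force: 98.7
```

```bash
python3 - <<'E'
from h import *
plan([(.5559,-.2229,.2418,-86.5,-1,.034),('hold',5,-1)])
E
```

```text
now [0.5567 0.154  0.2444] psi -98.5 gap 0.266 t 43.8
{"claw": [-1, -1, -1, -1, -1], "travel": [[0.0057, 0.0388, 0.0001], [0.0114, 0.0777, 0.0003], [0.0172, 0.1165, 0.0004], [0.0229, 0.1554, 0.0005], [0.0286, 0.1942, 0.0006]], "turn": [[-0.0001, -0.0001, -0.0056], [-0.0002, -0.0002, -0.0111], [-0.0003, -0.0004, -0.0167], [-0.0004, -0.0005, -0.0222], [-0.0005, -0.0006, -0.0278]]}
{"claw": [-1, -1, -1, -1, -1], "travel": [[0.0023, 0.0392, 0.0002], [0.0046, 0.0784, 0.0004], [0.0069, 0.1176, 0.0005], [0.0093, 0.1568, 0.0007], [0.0116, 0.196, 0.0009]], "turn": [[-0.0001, -0.0001, -0.0056], [-0.0002, -0.0002, -0.0111], [-0.0003, -0.0004, -0.0167], [-0.0004, -0.0005, -0.0222], [-0.0005, -0.0006, -0.0278]]}
{"claw": [-1, -1, -1, -1, -1], "travel": [[-0.0011, 0.0392, 0.0002], [-0.0022, 0.0785, 0.0005], [-0.0022, 0.0785, 0.0005], [-0.0022, 0.0785, 0.0005], [-0.0022, 0.0785, 0.0005]], "turn": [[-0.0001, -0.0001, -0.0056], [-0.0002, -0.0002, -0.0111], [-0.0002, -0.0002, -0.0111], [-0.0002, -0.0002, -0.0111], [-0.0002, -0.0002, -0.0111]]}
{"claw": [-1, -1], "travel": [[0.0, 0.0, 0.0], [0.0, 0.0, 0.0]], "turn": [[0.0, 0.0, 0.0], [0.0, 0.0, 0.0]]}
```

Request:
apply_moves:
  claw: [-1,-1,-1,-1,-1]
  travel:
    - [0.005,0.032,0]
    - [0.011,0.074,0]
    - [0.017,0.1165,0]
    - [0.023,0.155,0]
    - [0.0286,0.1942,0]
  turn:
    - [0,0,-0.006]
    - [0,0,-0.011]
    - [0,0,-0.017]
    - [0,0,-0.022]
    - [0,0,-0.0278]

```text
t: 44.2
tcp_pos: [0.554, -0.0043, 0.2402]
tool_rot: [1.0, -0.03, -0.002, -0.002]
force: [0.5, -0.4, -2.3]
finger_gap: 0.271
gripper_force: 98.7
```

Request:
apply_moves:
  claw: [-1,-1,-1,-1,-1]
  travel:
    - [0.002,0.039,0]
    - [0.005,0.078,0]
    - [0.007,0.118,0]
    - [0.009,0.157,0]
    - [0.0116,0.196,0]
  turn:
    - [0,0,-0.006]
    - [0,0,-0.011]
    - [0,0,-0.017]
    - [0,0,-0.022]
    - [0,0,-0.0278]

```text
t: 44.62
tcp_pos: [0.5536, -0.1612, 0.2395]
tool_rot: [1.0, 0.013, -0.002, -0.003]
force: [-0.8, 0.5, -0.7]
finger_gap: 0.27
gripper_force: 98.7
```

Request:
apply_moves:
  claw: [-1,-1,-1,-1,-1]
  travel:
    - [-0.001,0.039,0]
    - [-0.002,0.07,0]
    - [-0.0022,0.0785,0]
    - [-0.0022,0.0785,0]
    - [-0.0022,0.0785,0]
  turn:
    - [0,0,-0.006]
    - [0,0,-0.011]
    - [0,0,-0.011]
    - [0,0,-0.011]
    - [0,0,-0.011]

```text
t: 45.03
tcp_pos: [0.5539, -0.2222, 0.2396]
tool_rot: [1.0, 0.03, -0.001, -0.003]
force: [-0.1, -0.8, -0.4]
finger_gap: 0.27
gripper_force: 98.7
```

Request:
apply_moves:
  claw: [-1,-1,-1,-1]
  travel:
    - [0,0,0]
    - [0,0,0]
    - [0,0,0]
    - [0,0,0]
  turn:
    - [0,0,0]
    - [0,0,0]
    - [0,0,0]
    - [0,0,0]

```text
t: 45.37
tcp_pos: [0.5549, -0.2219, 0.2409]
tool_rot: [1.0, 0.031, -0.0, -0.002]
force: [0.8, -0.2, -1.4]
finger_gap: 0.272
gripper_force: 98.7
```

```bash
python3 - <<'E'
from h import *
S=snap('side','s13');T=snap('top','t13')
# spring state: eye outer edge radius
for d in(T,S):
    P=cloud(d).reshape(-1,3);v=P[:,:2]-PIV;a=np.arctan2(v[:,1],v[:,0])-np.radians(81.6);r=np.hypot(*v.T)
    m=(abs(P[:,2]-.063)<.008)&(abs(a)<.3)&(r>.2)&(r<.29);Q=r[m];print('eye rmax',np.sort(Q)[-4:].round(3),'swing',np.median(a[m&(r>.21)]).round(3),m.sum())
p=manip.sense()['tcp_pos']
P=cloud(S).reshape(-1,3);zb=p[2]-.077
for a,b in((.004,.012),(.012,.03),(.03,.05)):
    Q=P[(P[:,2]>zb+a)&(P[:,2]<zb+b)&(np.hypot(P[:,0]-p[0],P[:,1]-p[1])<.03)]
    print('shaft',len(Q),Q.mean(0).round(4) if len(Q) else '')
plan([(.5559,-.2229,.135,-86.5,-1,.022),(.5559,-.2229,.1035,-86.5,-1,.007),('hold',3,-1)])
a=S['pixels'][215:335,240:350,::-1];cv2.imwrite('pics/p13.png',np.clip(cv2.resize(a,None,fx=4.5,fy=4.5,interpolation=2)*1.4,0,255).astype(np.uint8))
E
```

```text
eye rmax [0.236 0.236 0.237 0.237] swing 0.0 187
eye rmax [0.238 0.238 0.238 0.238] swing 0.004 158
shaft 10 [ 0.5567 -0.2171  0.1716]
shaft 20 [ 0.5561 -0.2171  0.184 ]
shaft 19 [ 0.5565 -0.2161  0.2036]
now [ 0.555  -0.2224  0.2411] psi -86.5 gap 0.265 t 45.5
{"claw": [-1, -1, -1, -1, -1], "travel": [[0.0002, 0.0002, 0.0265], [0.0004, 0.0005, 0.053], [0.0007, 0.0007, 0.0795], [0.0009, 0.0009, 0.106], [0.0011, 0.0012, 0.1326]], "turn": [[-0.0002, 0.0, 0.0], [-0.0004, 0.0, 0.0001], [-0.0006, 0.0, 0.0001], [-0.0008, 0.0, 0.0001], [-0.001, 0.0, 0.0002]]}
{"claw": [-1, -1, -1, -1, -1], "travel": [[0.0, 0.0, 0.0079], [0.0, 0.0, 0.0158], [0.0, 0.0, 0.0236], [0.0, 0.0, 0.0315], [0.0, 0.0, 0.0394]], "turn": [[0.0, 0.0, 0.0], [0.0, 0.0, 0.0], [0.0, 0.0, 0.0], [0.0, 0.0, 0.0], [0.0, 0.0, 0.0]]}
{"claw": [-1, -1, -1], "travel": [[0.0, 0.0, 0.0], [0.0, 0.0, 0.0], [0.0, 0.0, 0.0]], "turn": [[0.0, 0.0, 0.0], [0.0, 0.0, 0.0], [0.0, 0.0, 0.0]]}
```

View pics/p13.png

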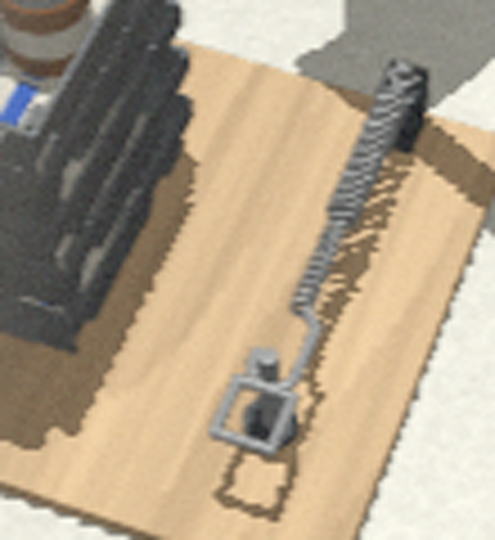

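Crop p13 shows the hook caught on the post at (264,370), with swing ≈0 and the eye edge at r≈0.237 (stretch 0.055). Next I'll hang the puller back.

Request:
apply_moves:
  claw: [-1,-1,-1,-1,-1]
  travel:
    - [0,0,0.026]
    - [0,0,0.053]
    - [0.001,0.001,0.08]
    - [0.001,0.001,0.106]
    - [0.001,0.001,0.1326]
  turn:
    - [0,0,0]
    - [0,0,0]
    - [-0.001,0,0]
    - [-0.001,0,0]
    - [-0.001,0,0]

```text
t: 45.88
tcp_pos: [0.556, -0.2234, 0.1342]
tool_rot: [1.0, 0.031, 0.0, 0.0]
force: [0.6, -0.4, -2.4]
finger_gap: 0.27
gripper_force: 98.8
```

Request:
apply_moves:
  claw: [-1,-1,-1,-1,-1]
  travel:
    - [0,0,0.008]
    - [0,0,0.016]
    - [0,0,0.024]
    - [0,0,0.032]
    - [0,0,0.0385]
  turn:
    - [0,0,0]
    - [0,0,0]
    - [0,0,0]
    - [0,0,0]
    - [0,0,0]

```text
t: 46.3
tcp_pos: [0.5563, -0.2238, 0.1044]
tool_rot: [1.0, 0.03, 0.001, 0.0]
force: [0.2, 0.5, -0.6]
finger_gap: 0.268
gripper_force: 98.7
```

Request:
apply_moves:
  claw: [-1,-1,-1,-1]
  travel:
    - [0,0,0]
    - [0,0,0]
    - [0,0,0]
    - [0,0,0]
  turn:
    - [0,0,0]
    - [0,0,0]
    - [0,0,0]
    - [0,0,0]

```text
t: 46.63
tcp_pos: [0.556, -0.2237, 0.1046]
tool_rot: [1.0, 0.03, 0.0, 0.0]
force: [0.9, -0.3, -0.6]
finger_gap: 0.263
gripper_force: 98.7
```

Request:
apply_moves:
  claw: [-1,-1,-1,-1]
  travel:
    - [0,-0.001,0.002]
    - [0,-0.001,0.0035]
    - [0,-0.001,0.0035]
    - [0,-0.001,0.0035]
  turn:
    - [0,0,0]
    - [0,0,0]
    - [0,0,0]
    - [0,0,0]

```text
t: 46.97
tcp_pos: [0.5558, -0.2227, 0.1018]
tool_rot: [1.0, 0.03, 0.0, 0.0]
force: [0.2, 0.2, 3.6]
finger_gap: 0.27
gripper_force: 99.3
```

Request:
apply_moves:
  claw: [-1,-1,-1]
  travel:
    - [0,0,0.001]
    - [0,0,0.002]
    - [0,0,0.002]
  turn:
    - [0,0,0]
    - [0,0,0]
    - [0,0,0]

```text
t: 47.22
tcp_pos: [0.5559, -0.2227, 0.1018]
tool_rot: [1.0, 0.03, 0.0, 0.0]
force: [-2.6, 2.5, 13.7]
finger_gap: 0.269
gripper_force: 101.0
```

Request:
apply_moves:
  claw: [-1,-1,1,1,1]
  travel:
    - [0,0,-0.0015]
    - [0,0,-0.002]
    - [0,0,-0.002]
    - [0,0,-0.002]
    - [0,0,-0.002]
  turn:
    - [0,0,0]
    - [0,0,0]
    - [0,0,0]
    - [0,0,0]
    - [0,0,0]

```text
t: 47.63
tcp_pos: [0.5555, -0.2226, 0.1007]
tool_rot: [1.0, 0.03, -0.0, -0.0]
force: [0.0, 0.1, -0.3]
finger_gap: 0.686
gripper_force: 0.0
```

Request:
apply_moves:
  claw: [1,1,1,1,1]
  travel:
    - [0,0,0]
    - [0,0,0]
    - [0,0,0]
    - [0,0,0]
    - [0,0,0]
  turn:
    - [0,0,0]
    - [0,0,0]
    - [0,0,0]
    - [0,0,0]
    - [0,0,0]

```text
t: 48.05
tcp_pos: [0.5556, -0.2227, 0.1011]
tool_rot: [1.0, 0.03, -0.0, -0.0]
force: [0.4, 1.4, -0.0]
finger_gap: 0.996
gripper_force: 0.0
```

Request:
apply_moves:
  claw: [1,1,1,1,1]
  travel:
    - [0,0,-0.02]
    - [0,0,-0.05]
    - [0,0,-0.09]
    - [0,0,-0.13]
    - [0,0,-0.17]
  turn:
    - [0,0,0]
    - [0,0,0]
    - [0,0,0]
    - [0,0,0]
    - [0,0,0]

```text
t: 48.47
tcp_pos: [0.5553, -0.2224, 0.2383]
tool_rot: [1.0, 0.03, -0.0, -0.0]
force: [-0.1, -0.8, 0.9]
finger_gap: 0.996
gripper_force: 0.0
```

Request:
apply_moves:
  claw: [1,1,1,1,1]
  travel:
    - [-0.04,0,0]
    - [-0.08,0,0]
    - [-0.12,0,0]
    - [-0.12,0,0]
    - [-0.12,0,0]
  turn:
    - [0,0,0]
    - [0,0,0]
    - [0,0,0]
    - [0,0,0]
    - [0,0,0]

```text
t: 48.88
tcp_pos: [0.4586, -0.2283, 0.2375]
tool_rot: [1.0, 0.029, -0.0, -0.0]
force: [1.4, 0.7, 0.2]
finger_gap: 1.0
gripper_force: 0.0
```

```bash
python3 - <<'E'
from h import *
S=snap('side','s14');T=snap('top','t14');C=cloud(T);D=cloud(S)
print('pull',circ(C,.557,-.2235,.147,.03,.005),circ(D,.557,-.2235,.147,.03,.005))
print('jar',circ(C,.6735,.045,.2355,.03),'tray',tray2(C,.6727,.0457,.21,np.radians(81.6)))
for n,x,y,z in(('W3',.356,-.2945,.052),('A',.6987,.350,.055)):print(n,circ(C,x,y,z,.04))
print(manip.sense()['t'])
a=cv2.resize(S['pixels'][110:330,190:430,::-1],None,fx=3.3,fy=2.7*3.3/2.7)[:600];cv2.imwrite('pics/p14.png',np.clip(a[:, :800]*1.4,0,255).astype(np.uint8))
E
```

```text
pull (array([ 0.5565, -0.2218]), array([0.023, 0.025]), 2.0, 189) (array([ 0.5575, -0.2188]), array([0.026, 0.024]), 86.7, 72)
jar (array([0.6732, 0.0454]), array([0.038, 0.038]), 31.3, 447) tray (array([0.673 , 0.0457]), np.float64(81.6), 0.1652, 0.0619, 969, np.float64(0.2091))
W3 None
A (array([0.6992, 0.3494]), array([0.038, 0.037]), 18.2, 294)
48.9833
```

View pics/p14.png

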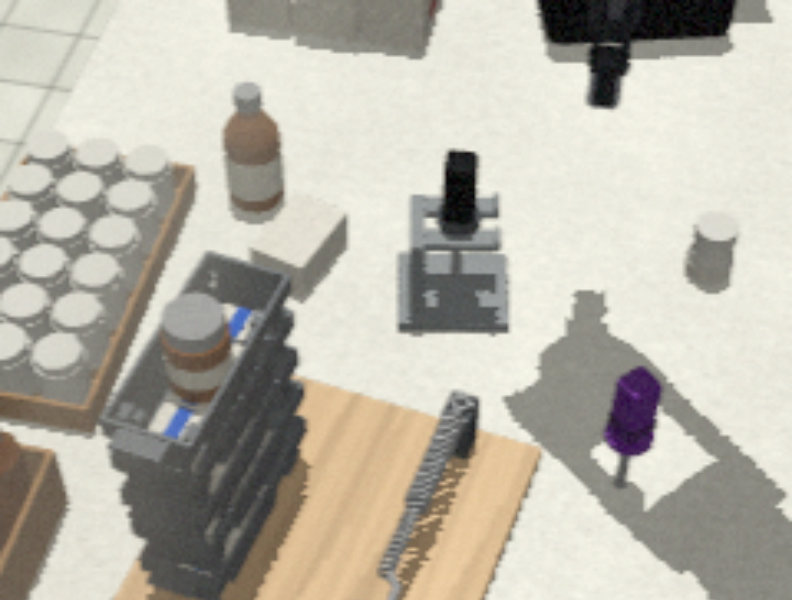

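The last picture shows the puller upright in the fork at (460,190), the jar upright in the top tray at (197,345), and the bystanders in place. I'm handing in.

```bash
python3 -c "
from station import manip
print(manip.sign_off())"
```

```text
the job is handed in; nothing more can be done
None
```

The job is handed in after about 49 s of the 210 s: all four loose trays are stacked half-turned and level, the amber jar stands upright in the top tray, the spring is hooked on the post, and the puller hangs upright in its fork about 3 mm from where it hung before.

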